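# Pop the incubator hatch and fill up the vial cluster

### The job

Press the yellow spot on the incubator's hatch, no harder than a fingertip would, until the latch lets go, then get out of its way so that the hatch swings fully open by itself, and do not touch it again. Take the two orange-capped vials out of the tilted sockets and set them down (not drop them) upright on the floor of the round canister, in the two gaps of its cluster. Leave the black reference block, the vials already in the canister and everything else in their places.

Things in the scene. Friction and masses are not known exactly. Their poses are not given: they have to be found in the camera images.
- incubator: white and blue bench tube incubator, fixed, 275 mm deep, 232 mm wide, 212 mm high. Origin: on the bench under its middle; x is level and points from its front (the hatch's free edge) to its rear, z up. Its chamber is tipped 30 degrees to the front: the normal of its mouth, out of the chamber, is (-0.5, 0, 0.866) in this frame; down-slope is (-0.866, 0, -0.5).
- socket_mid (a point): centre of the floor of the middle one of three sockets in a row along the incubator's y, 56 mm apart; each 40 x 40 mm wide, 55 mm deep. z is the normal out of the mouth, 30 degrees off vertical, -x is down-slope. What stands in a socket leans along z and must be drawn out along z. Chamber: 192 mm wide, 162 mm long, 125 mm deep, so vial tops are 15 mm below the mouth.
- hatch (a joint): hatch angle in rad: 0 latched shut, negative pressed in (stop at -0.055), 2.5 fully open. Blue-framed clear panel, 158 mm long down-slope, 188 mm wide, hinged at its upper rear edge over the chamber's mouth. Once unlatched and let go, a damped spring swings it up in about 4 s (free edge up to about 0.15 m/s); fully open it leans back 25 degrees past upright over the hinge.
- hatch_pad (a point): centre of the yellow spot, 28 mm across, on the hatch's outer face, 143 mm from the hinge, 17 mm from the lower free edge: press here, inward along the normal. z: outward normal of the hatch. About 4 mm and 9 to 10 N against a spring frees the latch for good; the stop is at 8 mm and 15 N. A lighter push leaves it latched and may be repeated.
- hatch_hinge (a point): middle of the hatch's hinge line, at the upper rear edge of the chamber's mouth, 212 mm above the bench; the hinge line runs along the incubator's y.
- vial_a_mid (a point): amber glass vial with an orange cap: body 36 mm across, shoulder ending 79 mm up, then a cylindrical neck and cap 20 mm across (the part to grip) to the top at 110 mm; 85 to 170 g. This point: on its axis half-way up, 55 mm above its foot; z along the axis to the cap. It starts in one of the incubator's sockets.
- vial_b_mid (a point): amber glass vial with an orange cap: body 36 mm across, shoulder ending 79 mm up, then a cylindrical neck and cap 20 mm across (the part to grip) to the top at 110 mm; 85 to 170 g. This point: on its axis half-way up, 55 mm above its foot; z along the axis to the cap. It starts in another of the incubator's sockets.
- dummy_mid (a point): black reference block with a steel stub, of a vial's diameters (36 and 20 mm) but 94 mm high, in the third socket: it stays there. The point is on its axis 47 mm above its foot.
- canister: round open steel canister fixed to the bench, outside diameter 130 mm, inside 124 mm, rim 70 mm above the bench, inner floor 5 mm above the bench. Origin: centre of its underside, z up. It holds a hexagonal cluster of seven vials, one in the middle and six around it at 38.5 mm from the middle and 60 degrees apart; two of the six outer places are empty (one filled place lies between them).
- vial_1_mid (a point): amber glass vial with a white cap: body 36 mm across, shoulder ending 79 mm up, then a cylindrical neck and cap 20 mm across (the part to grip) to the top at 110 mm; 120 g. This point: on its axis half-way up, 55 mm above its foot; z along the axis to the cap. It stands in the middle of the canister.
- vial_2_mid (a point): amber glass vial with a white cap: body 36 mm across, shoulder ending 79 mm up, then a cylindrical neck and cap 20 mm across (the part to grip) to the top at 110 mm; 120 g. This point: on its axis half-way up, 55 mm above its foot; z along the axis to the cap. It stands in one of the outer places of the canister.
- vial_3_mid (a point): amber glass vial with a white cap: body 36 mm across, shoulder ending 79 mm up, then a cylindrical neck and cap 20 mm across (the part to grip) to the top at 110 mm; 120 g. This point: on its axis half-way up, 55 mm above its foot; z along the axis to the cap. It stands in one of the outer places of the canister.
- vial_4_mid (a point): amber glass vial with a white cap: body 36 mm across, shoulder ending 79 mm up, then a cylindrical neck and cap 20 mm across (the part to grip) to the top at 110 mm; 120 g. This point: on its axis half-way up, 55 mm above its foot; z along the axis to the cap. It stands in one of the outer places of the canister.
- vial_5_mid (a point): amber glass vial with a white cap: body 36 mm across, shoulder ending 79 mm up, then a cylindrical neck and cap 20 mm across (the part to grip) to the top at 110 mm; 120 g. This point: on its axis half-way up, 55 mm above its foot; z along the axis to the cap. It stands in one of the outer places of the canister.
- timer: white kitchen-style timer lying flat, 45 x 70 x 22 mm, origin under its centre; a bystander
- reagent: amber reagent bottle with blue cap, 72 mm in diameter, 150 mm high, origin under its centre; a bystander
- washbottle: yellow bottle with white cap, 56 mm in diameter, 130 mm high, origin under its centre; a bystander
- beaker: glass beaker, 72 mm in diameter, 90 mm high, origin under its centre; a bystander
Mind the look-alikes: they are no part of the job. What is shaped like the part that bears vial_5_mid but pink or purple is not meant.

How it is judged:
By the outcome, as a careful person would: the job done as asked, in the order asked, and still so for the second after the job is handed in, with the robot touching nothing.
It also fails if it takes over 72 s, if anything falls off the work surface, if the arm or the gripper's body presses on something with over 40 N, if the wrist force passes 120 N, or if a joint passes its speed limit or range.

### The arm

A 7-joint arm with a two-finger parallel gripper is mounted at the origin on the work surface. World frame = base frame: x ahead of the robot, y to its left, z up, the work surface at z = 0. Lengths are in m, angles in rad, forces in N, time in s.
With the tool pointing down it reaches from about 0.35 to 0.9 m from the base axis. Payload 8.1 kg.
Tool frame: the origin (TCP) lies midway between the tips of the shut fingers; the grasp point (between the pads) lies 19 mm behind it (arm.hold_point_z is the distance from the TCP to the grasp point, in m); z points along the fingers, y is the direction in which the jaws open and shut (so a half turn about z gives the same grasp; the last joint's range is limited). The gripper opens to 92 mm and grips with 3 to 60 N. Pads are 19 mm wide; open, the fingers measure 130 mm over their backs; the gripper's body (75 mm by 190 mm) begins 47 mm behind the grasp point.
Start: joints at [-1.408, 0.434, 0.025, 1.573, -0.012, 1.134, -0.075], TCP at [0.164, 0.603, 0.227] pointing down, gripper open.
Joint ranges: [-2.62, 2.62], [-0.44, 2.09], [-1.27, 1.32], [0.08, 2.57], [-1.32, 4.46], [0.12, 2], [-2.74, 2.74]. Speed limits (rad/s): [2.22, 2.22, 3.01, 3.01, 3.14, 3.14, 3.14].

### API

Orientations are given as a rotation vector (axis times angle).
In Python, from cell import arm gives the robot as it stands.
- The arm moves only by the shell command python3 -m pendant 'ROWS' [FORCE]. ROWS is JSON, a list of rows, each a list of 3 entries, a list of its own where there are three numbers: the shift along the tool's x, y, z in m, then the turn, a rotation vector about the tool's x, y, z in degrees, then the finger opening in m, from 0 to 0.0918. A call has 1 to 10 rows; each row shifts and turns the commanded pose from where the row before left it, along the tool's axes as they then stand; what a row does not reach is not made up. A row lasts 1/8 s, in which the tool goes at most 62.5 mm and 10.7 degrees, less where a joint would pass 70% of its speed; a pose out of reach is approached as far as the arm can. A call with a gripper value outside its range is refused whole. The fingers move at their own pace and stop on an object; FORCE is the grip in N (left out, the last holds). Time passes only in rows, so rows that do not move let the fingers close. It gives the time, the measured TCP pose, the force and the opening at its end, in the units of the state.
- arm.observe(): the state, without advancing time (a new reading comes with each control period).
- arm.get_image(name): name is "side" or "top" or "wrist"; returns (picture, depth): 400x640x3 uint8, red, green, blue; 400x640 float32, m along the optical axis (not along the pixel's ray), 0 where there is no reading.
- arm.camera_params(name): a dict with "fovy" (degrees; the focal length in pixels is half the picture's height over the tangent of half this angle, whatever the lens; pixels are square), "cx", "cy" (the principal point, pixels), "k1" (the pictures are not rectified: a ray, as slopes to the right and down, at radius r is drawn at 1 + k1 r^2 times it, then the intrinsics apply), "rvec" (rotation vector, rad) and "tvec" (3), from world to camera coordinates, as OpenCV has them; the wrist camera has in their place "mount" (4x4, takes a point from camera to tool coordinates, whose origin is the TCP and whose axes are the flange's). Camera axes: x right, y down, z forward; pixel columns grow to the right and rows downward; lengths in m; the calibration is good to about 2 mm. A picture is of the moment at which its call begins: read the wrist's pose just before it. camera_params takes no time and is no camera call.
- arm.sign_off(): hands the job in, once; it reports no verdict.
Trained networks look in the newest picture that a camera, given by its name, has taken for a name from the list of things; names that differ only in an ending like _2 or _b are one class to them, and where a whole thing is asked for, a point or a joint stands for the part that bears it (a point fixed in the world has none). Each returns a list of dicts, best first, with "conf" (0 to 1); they miss things now and then, are a little off and sometimes report something else, mostly with a low value. They report only what shows in the picture. A call takes as long as a camera call. They do not tell look-alikes from the thing itself.
- arm.look_for(camera, label): "rect" ([centre column, centre row, width, height] in pixels, round what is visible of it).
- arm.masks_of(camera, label): "pixels" (400x640 bool, what is visible of it) and "rect" ([centre column, centre row, width, height] in pixels, round what is visible of it).
The state is a dict: "clock": time; "joints": joint angles; "dq": joint speeds; "joint_efforts": joint torques, N m; "position": TCP position; "ee_rot": TCP orientation; "force": force on the tool from outside, world axes, zero at the start; "ft_torque": the same for the moment, N m; "width": opening from 0.0 (shut) to 1.0 (fully open).
Only numpy, scipy, OpenCV 4.12 (cv2) and the standard library are available. Lean on these libraries where they do the work, as an engineer would, in place of code of your own. Each camera call takes 0.05 s, during which the arm holds its last target.

## Working session

There is one attempt and no reset: what is moved stays moved. The work goes in short steps, Python scripts to look and compute and a shell command to move; the robot and the scene stay as the last step left them, time stands still between calls to the robot, and variables do not carry over. Pictures are saved under pics/ and viewed, and the job is handed in when it is done.

```bash
ls; mkdir -p pics
cat > h.py <<'E'
import numpy as np, cv2
from cell import arm
from scipy.spatial.transform import Rotation as R
def snap(cam,fn):
    s=arm.observe(); im,d=arm.get_image(cam)
    cv2.imwrite('pics/'+fn+'.png',cv2.cvtColor(im,cv2.COLOR_RGB2BGR)); np.savez('pics/'+fn+'.npz',d=d,im=im,p=s['position'],r=s['ee_rot'])
    return im,d,s
def K(cam):
    c=arm.camera_params(cam); f=200/np.tan(np.radians(c['fovy'])/2); return f,c['cx'],c['cy'],c['k1'],c
def cam2world(cam,s):
    c=arm.camera_params(cam)
    if 'mount' in c:
        T=np.eye(4);T[:3,:3]=R.from_rotvec(s['ee_rot']).as_matrix();T[:3,3]=s['position'];return T@np.array(c['mount'])
    T=np.eye(4);T[:3,:3]=R.from_rotvec(np.ravel(c['rvec'])).as_matrix();T[:3,3]=np.ravel(c['tvec']);return np.linalg.inv(T)
def ray(cam,u,v):
    f,cx,cy,k1,_=K(cam); x=(np.asarray(u,float)-cx)/f;y=(np.asarray(v,float)-cy)/f
    xd,yd=x.copy(),y.copy()
    for _ in range(20):
        r2=x*x+y*y; x=xd/(1+k1*r2);y=yd/(1+k1*r2)
    return np.stack([x,y,np.ones_like(x)],-1)
def unproj(cam,s,u,v,z):
    T=cam2world(cam,s); p=ray(cam,u,v)*np.asarray(z)[...,None]
    return p@T[:3,:3].T+T[:3,3]
def proj(cam,s,P):
    T=np.linalg.inv(cam2world(cam,s)); p=np.asarray(P)@T[:3,:3].T+T[:3,3]
    f,cx,cy,k1,_=K(cam); x=p[...,0]/p[...,2];y=p[...,1]/p[...,2];q=1+k1*(x*x+y*y)
    return np.stack([x*q*f+cx,y*q*f+cy],-1)
E
python3 - <<'E'
from h import *
s=arm.observe(); print({k:np.round(v,3) for k,v in s.items()},arm.hold_point_z)
for c in ['side','top','wrist']:
    snap(c,c+'0'); print(c,arm.camera_params(c))
E
```

```text
pics
{'clock': np.float64(0.0), 'joints': array([-1.408,  0.435,  0.025,  1.574, -0.012,  1.134, -0.075]), 'dq': array([ 0.001,  0.001,  0.   , -0.002, -0.   ,  0.001,  0.   ]), 'joint_efforts': array([-1.0000e-03, -6.6786e+01,  9.8500e-01, -3.1445e+01, -6.1000e-02,
        4.3000e-02,  0.0000e+00]), 'position': array([0.164, 0.603, 0.226]), 'ee_rot': array([-4.160e-01, -3.114e+00,  2.000e-03]), 'force': array([-0.645,  0.525, -0.01 ]), 'ft_torque': array([-0.02 ,  0.019, -0.041]), 'width': np.float64(0.994)} 0.0188
side {'fovy': 45.66276559323363, 'cx': 321.95662862537597, 'cy': 197.43395218998697, 'k1': 0.02219635620565388, 'rvec': array([ 0.70456231, -2.71839717,  1.00584051]), 'tvec': array([0.49352823, 0.2995796 , 1.4873125 ])}
top {'fovy': 50.0441447543967, 'cx': 320.2007050794735, 'cy': 201.82964603526932, 'k1': 0.03976597419701421, 'rvec': array([ 2.10851819, -2.14853411,  0.19102925]), 'tvec': array([0.02845042, 0.5992034 , 1.37329328])}
wrist {'fovy': 67.60826743171012, 'cx': 324.7060215930563, 'cy': 202.9981877665291, 'k1': -0.03226780285867114, 'mount': array([[-1.75660502e-04, -9.67859189e-01, -2.51492661e-01,
         6.69008618e-02],
       [ 9.99999859e-01, -2.96228905e-04,  4.41553206e-04,
         3.72568238e-04],
       [-5.01860724e-04, -2.51492548e-01,  9.67859105e-01,
        -1.58200999e-01],
       [ 0.00000000e+00,  0.00000000e+00,  0.00000000e+00,
         1.00000000e+00]])}
```

View pics/side0.png

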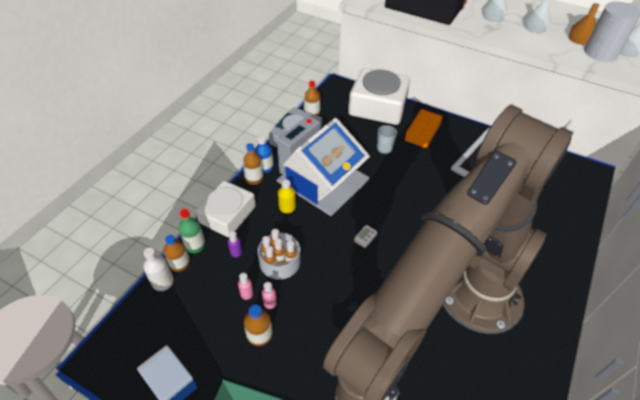

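View pics/top0.png

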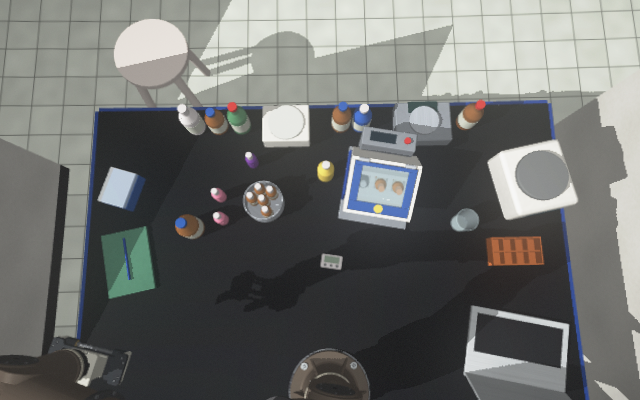

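View pics/wrist0.png

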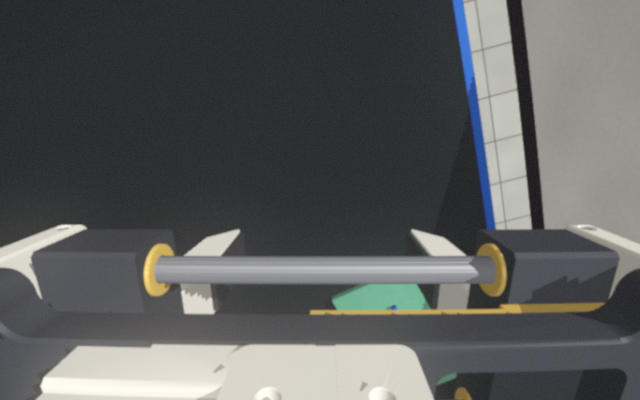

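The side view shows the incubator near (325,160) with its hatch facing the robot and the canister near (278,255). In the top view the pad is at (378,209), the socket contents at (363..398,185) and the canister at (263,201). Next I'll measure these.

```bash
python3 - <<'E'
from h import *
s=arm.observe()
for cam in ['top','side']:
    z=np.load(f'pics/{cam}0.npz'); d=z['d']; 
    for l in ['hatch_pad','incubator','canister','hatch','vial_a_mid','vial_1_mid','dummy_mid','socket_mid','hatch_hinge','timer','washbottle']:
        r=arm.look_for(cam,l)
        for q in r[:8]:
            u,v=q['rect'][:2]; 
            print(cam,l,round(q['conf'],2),np.round(q['rect'],1),np.round(unproj(cam,s,u,v,d[int(round(v)),int(round(u))]),3))
E
python3 - <<'E'
import cv2
a=cv2.imread('pics/top0.png')
cv2.imwrite('pics/top0z.png',cv2.resize(a[110:240,225:440],None,fx=3.7,fy=3.7,interpolation=cv2.INTER_CUBIC))
a=cv2.imread('pics/side0.png')
cv2.imwrite('pics/side0z.png',cv2.resize(a[110:310,220:400],None,fx=3,fy=3,interpolation=cv2.INTER_CUBIC))
E
```

```text
top hatch_pad 0.63 [383.6 188.5  69.8  55.6] [ 0.615 -0.176  0.179]
top incubator 0.57 [382.  176.8  84.3 110.4] [ 0.649 -0.172  0.188]
top canister 0.69 [264.5 201.9  37.2  43.6] [0.598 0.199 0.079]
top hatch 0.69 [383.9 189.1  67.5  59.3] [ 0.614 -0.178  0.174]
top vial_1_mid 0.57 [264.9 201.3  14.3  10.7] [0.6   0.198 0.082]
top socket_mid 0.7 [273.4 193.1   8.2  18.3] [0.627 0.17  0.081]
top socket_mid 0.59 [251.9 197.6  11.5  15.2] [0.611 0.238 0.093]
top socket_mid 0.56 [379.9 177.9  88.  100.8] [ 0.645 -0.165  0.19 ]
top socket_mid 0.31 [261.  188.4  11.2  15.7] [0.64  0.209 0.095]
top hatch_hinge 0.95 [383.2 189.1  69.4  59.3] [ 0.613 -0.175  0.178]
top hatch_hinge 0.51 [265.1 200.9   9.5  12.1] [0.601 0.197 0.082]
top hatch_hinge 0.29 [268.6 211.2  13.3   9.2] [0.567 0.186 0.08 ]
top timer 0.81 [332.8 260.8  22.8  14.8] [ 0.405 -0.021  0.028]
top washbottle 0.54 [327.5 170.9  13.3  20.2] [ 0.693 -0.008  0.099]
side hatch_pad 0.56 [333.7 157.1  58.6  65.1] [ 0.605 -0.156  0.167]
side incubator 0.56 [323.2 166.4  90.4 100.9] [ 0.617 -0.103  0.163]
side canister 0.61 [279.  256
[... 201 characters left out ...]
 [ 0.61  -0.173  0.17 ]
side hatch 0.49 [365.1 234.6  20.4  20.1] [ 0.404 -0.012  0.024]
side vial_a_mid 0.21 [363.6 235.   19.4  19.2] [ 0.407 -0.006  0.027]
side vial_a_mid 0.19 [288.4 252.3  11.4  22.6] [0.571 0.205 0.077]
side vial_1_mid 0.74 [278.  253.2  13.3  29.7] [0.601 0.219 0.069]
side vial_1_mid 0.72 [324.1 166.5  93.9 102.2] [ 0.613 -0.101  0.166]
side dummy_mid 0.2 [321.9 166.9  89.4  96.3] [ 0.617 -0.093  0.169]
side socket_mid 0.55 [276.2 240.2   8.3  21. ] [0.614 0.205 0.114]
side hatch_hinge 0.95 [332.8 155.4  60.2  59. ] [ 0.613 -0.164  0.165]
side timer 0.63 [363.6 235.4  19.7  17.4] [ 0.407 -0.005  0.026]
side washbottle 0.58 [285.1 196.2  17.7  33.5] [0.699 0.017 0.082]
```

View pics/top0z.png

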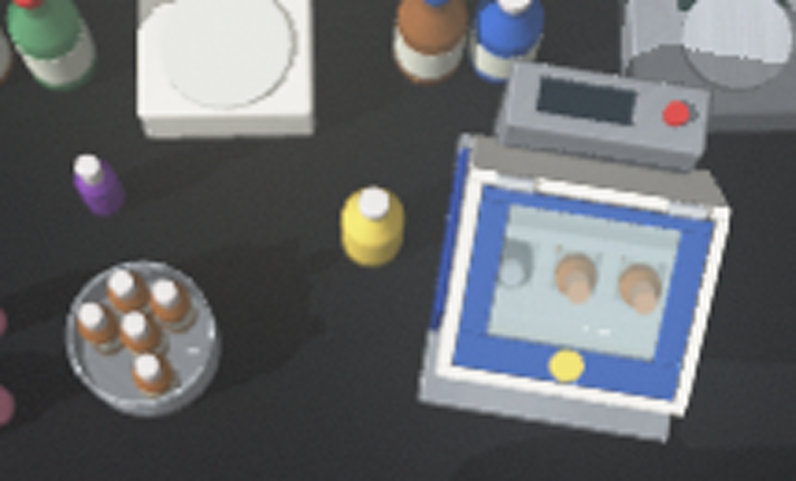

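View pics/side0z.png

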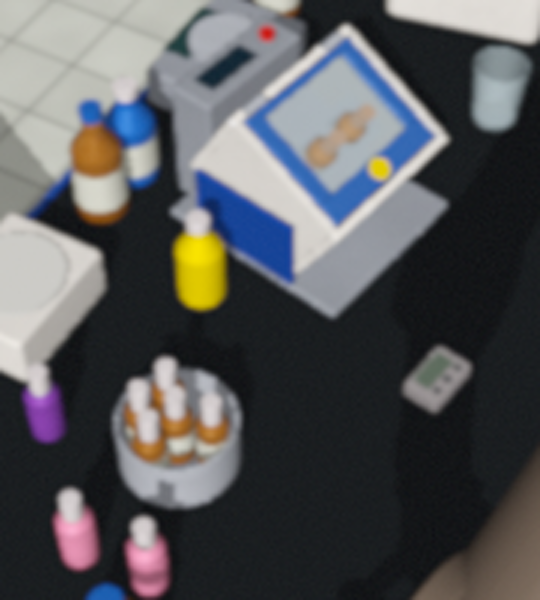

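The top view shows the dummy in the left (+y) socket and orange-capped vials in the middle and right (-y) sockets. The canister gaps are at image right and lower left. Next come the exact poses.

Run:
```python
from h import *
s=arm.observe()
for cam,box in [('top',(340,140,425,230)),('side',(280,115,375,215))]:
    z=np.load(f'pics/{cam}0.npz'); d=z['d']; im=z['im']; hsv=cv2.cvtColor(im,cv2.COLOR_RGB2HSV)
    M=np.zeros(d.shape,bool); M[box[1]:box[3],box[0]:box[2]]=1
    Y=M&(hsv[...,0]>22)&(hsv[...,0]<35)&(hsv[...,1]>120)&(hsv[...,2]>120)
    v,u=np.nonzero(Y); P=unproj(cam,s,u,v,d[v,u]); print(cam,'yellow',len(u),u.mean(),v.mean(),P.mean(0).round(4),P.std(0).round(4))
    B=M&(hsv[...,0]>100)&(hsv[...,0]<125)&(hsv[...,1]>110)
    v,u=np.nonzero(B); P=unproj(cam,s,u,v,d[v,u])
    # ransac plane near normal
    best=None;rng=np.random.default_rng(0)
    for i in range(500):
        a,b,c=P[rng.choice(len(P),3,False)]; n=np.cross(b-a,c-a); L=np.linalg.norm(n)
        if L<1e-4: continue
        n/=L; n*=np.sign(n[2])
        if n[2]<.6: continue
        ii=np.abs((P-a)@n)<.004
        if best is None or ii.sum()>best.sum(): best=ii
    Q=P[best]; m=Q.mean(0); n=np.linalg.svd(Q-m)[2][2]; n*=np.sign(n[2])
    print('plane',len(P),best.sum(),m.round(4),n.round(4),'yaw',np.degrees(np.arctan2(-n[1],-n[0])), 'res',((Q-m)@n).std())
    # rectangle of frame pixels in plane coordinates: white+blue. use min area rect of blue
    vv=v[best];uu=u[best]
    rect=cv2.minAreaRect(np.c_[uu,vv].astype(np.float32)); bp=cv2.boxPoints(rect)
    up=np.array([0,0,1.]); ey=np.cross(n,[1,0,0]);
    psi=np.arctan2(-n[1],-n[0])
    for ps in np.radians(np.arange(-30,31,1)): pass
    ey=np.array([-np.sin(psi),np.cos(psi),0]); ex=np.cross(ey,n)
    q=np.c_[(Q-m)@ex,(Q-m)@ey].astype(np.float32); r=cv2.minAreaRect(q); print('rect in plane',r)
    c=m+ex*r[0][0]+ey*r[0][1]; print('blue centre',c.round(4))
```

```text
top yellow 40 377.575 208.475 [ 0.5589 -0.1602  0.1447] [0.0047 0.0058 0.0045]
plane 1314 1033 [ 0.607  -0.1695  0.1721] [-0.4858  0.0892  0.8695] yaw -10.403999066357118 res 0.0018950870835130328
rect in plane ((0.006960675120353699, 0.000681266188621521), (0.18552790582180023, 0.1563045084476471), 89.84944152832031)
blue centre [ 0.6131 -0.1699  0.1756]
side yellow 380 291.56052631578945 197.19473684210527 [ 0.6845 -0.0008  0.0667] [0.0493 0.0671 0.0752]
plane 1270 517 [ 0.6051 -0.1599  0.1683] [-0.4961  0.0884  0.8637] yaw -10.103400163230054 res 0.0019834521204696596
rect in plane ((0.010287605226039886, -0.006573997437953949), (0.18493323028087616, 0.15285755693912506), 89.33948516845703)
blue centre [ 0.6127 -0.1679  0.1735]
```

```bash
cat >> h.py <<'E'
PSI=np.radians(-10.25)
EX=np.array([np.cos(PSI),np.sin(PSI),0]);EY=np.array([-np.sin(PSI),np.cos(PSI),0])
N=-.5*EX+np.array([0,0,.866]);DS=-.866*EX-np.array([0,0,.5])
def Rt(x,z):
    z=z/np.linalg.norm(z);x=x-z*(x@z);x/=np.linalg.norm(x);return np.c_[x,np.cross(z,x),z]
RINC=Rt(DS,-N)
def plan(p,Rm,n,s=None):
    s=s or arm.observe(); R0=R.from_rotvec(s['ee_rot']);p0=np.array(s['position'])
    dr=(R0.inv()*R.from_matrix(Rm)).as_rotvec()/n; dp=(np.array(p)-p0)/n
    print('total rot',np.degrees(dr*n).round(2),'tool shift(mm)',(1000*R0.inv().apply(dp*n)).round(1),'dist',np.linalg.norm(dp*n).round(4))
    Rc=R0
    for i in range(n):
        print((1000*Rc.inv().apply(dp)).round(1),np.degrees(dr).round(2)); Rc=Rc*R.from_rotvec(dr)
PAD=np.array([0.5588,-0.1598,0.144])
E
python3 - <<'E'
from h import *
plan(PAD+.08*N,RINC,18); print(PAD+.08*N)
E
```

```text
total rot [ -1.3  -29.98  -4.87] tool shift(mm) [-541.4 -635.8   13.4] dist 0.8352
[-30.1 -35.3   0.7] [-0.07 -1.67 -0.27]
[-29.9 -35.5   1.6] [-0.07 -1.67 -0.27]
[-29.6 -35.6   2.4] [-0.07 -1.67 -0.27]
[-29.4 -35.8   3.2] [-0.07 -1.67 -0.27]
[-29.1 -35.9   4. ] [-0.07 -1.67 -0.27]
[-28.8 -36.    4.8] [-0.07 -1.67 -0.27]
[-28.5 -36.2   5.6] [-0.07 -1.67 -0.27]
[-28.2 -36.3   6.4] [-0.07 -1.67 -0.27]
[-27.8 -36.5   7.1] [-0.07 -1.67 -0.27]
[-27.4 -36.6   7.9] [-0.07 -1.67 -0.27]
[-27.  -36.7   8.6] [-0.07 -1.67 -0.27]
[-26.6 -36.9   9.4] [-0.07 -1.67 -0.27]
[-26.1 -37.   10.1] [-0.07 -1.67 -0.27]
[-25.6 -37.2  10.8] [-0.07 -1.67 -0.27]
[-25.1 -37.3  11.5] [-0.07 -1.67 -0.27]
[-24.6 -37.4  12.2] [-0.07 -1.67 -0.27]
[-24.1 -37.5  12.8] [-0.07 -1.67 -0.27]
[-23.5 -37.7  13.5] [-0.07 -1.67 -0.27]
[ 0.51943837 -0.15268226  0.21328   ]
```

```bash
python3 -m pendant '[[[-0.03,-0.035,-0.001],[0,0,0],0.0],[[-0.03,-0.035,-0.001],[0,0,0],0.0],[[-0.03,-0.035,-0.001],[0,0,0],0.0],[[-0.03,-0.035,-0.001],[0,0,0],0.0],[[-0.03,-0.035,-0.001],[0,0,0],0.0],[[-0.03,-0.035,-0.001],[0,0,0],0.0],[[-0.03,-0.035,-0.001],[0,0,0],0.0],[[-0.03,-0.035,-0.001],[0,0,0],0.0],[[-0.03,-0.035,-0.001],[0,0,0],0.0],[[-0.03,-0.035,-0.001],[0,0,0],0.0]]' 40; python3 -c "
from h import *
plan(PAD+.08*N,RINC,10); print(arm.observe()['joints'].round(2))"
```

```text
clock: 2.5
position: [0.3623, 0.1852, 0.2371]
ee_rot: [0.416, 3.113, 0.001]
force: [1.0, 0.7, -0.3]
width: 0.008
total rot [ -1.26 -29.96  -4.88] tool shift(mm) [-240.4 -284.7   23.6] dist 0.3734
[-24.  -28.5   2.4] [-0.13 -3.   -0.49]
[-23.6 -28.7   3.5] [-0.13 -3.   -0.49]
[-23.2 -28.9   4.7] [-0.13 -3.   -0.49]
[-22.7 -29.1   5.8] [-0.13 -3.   -0.49]
[-22.1 -29.3   6.9] [-0.13 -3.   -0.49]
[-21.4 -29.5   8. ] [-0.13 -3.   -0.49]
[-20.7 -29.7   9.1] [-0.13 -3.   -0.49]
[-20.  -29.9  10.1] [-0.13 -3.   -0.49]
[-19.2 -30.1  11. ] [-0.13 -3.   -0.49]
[-18.3 -30.3  11.9] [-0.13 -3.   -0.49]
[-0.85  0.05  0.26  2.06 -0.02  1.02  0.72]
```

```bash
python3 -m pendant '[[[-0.024,-0.0285,0.0024],[-0.1,-3,-0.5],0.0],[[-0.0236,-0.0287,0.0035],[-0.1,-3,-0.5],0.0],[[-0.0232,-0.0289,0.0047],[-0.1,-3,-0.5],0.0],[[-0.0227,-0.0291,0.0058],[-0.1,-3,-0.5],0.0],[[-0.0221,-0.0293,0.0069],[-0.1,-3,-0.5],0.0],[[-0.0214,-0.0295,0.008],[-0.1,-3,-0.5],0.0],[[-0.0207,-0.0297,0.0091],[-0.1,-3,-0.5],0.0],[[-0.02,-0.0299,0.0101],[-0.1,-3,-0.5],0.0],[[-0.0192,-0.0301,0.011],[-0.1,-3,-0.5],0.0],[[-0.0183,-0.0303,0.0119],[-0.1,-3,-0.5],0.0]]'; python3 -c "
from h import *
plan(PAD+.08*N,RINC,1); print(arm.observe()['joints'].round(2))
snap('wrist','w1');snap('top','t1')"
```

```text
clock: 3.75
position: [0.5169, -0.146, 0.2143]
ee_rot: [0.232, 2.616, -0.065]
force: [0.3, 1.4, -0.8]
width: 0.004
total rot [-0.11 -0.41  0.14] tool shift(mm) [-2.7 -6.1  2.7] dist 0.0072
[-2.7 -6.1  2.7] [-0.11 -0.41  0.14]
[-0.45  0.04  0.66  2.29 -0.14  0.3   1.72]
```

View pics/w1.png

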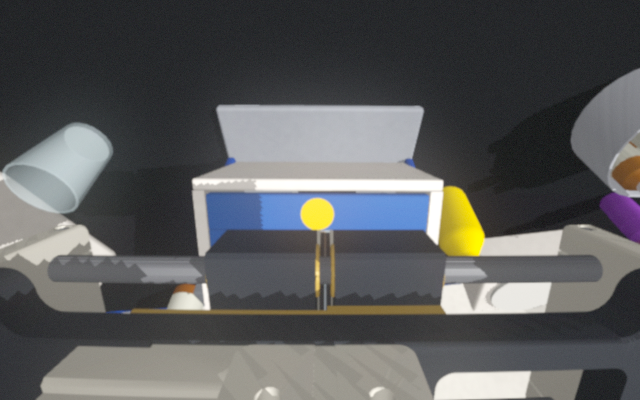

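View pics/t1.png

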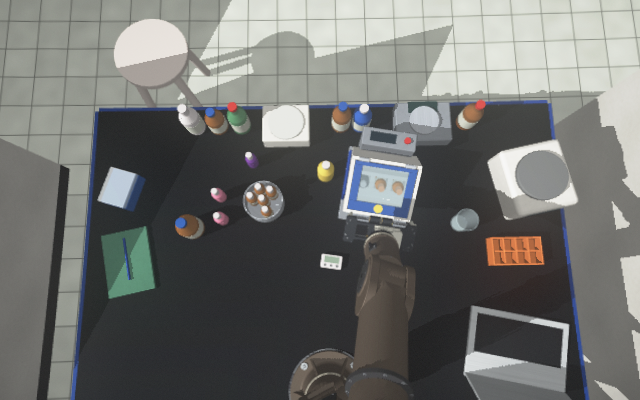

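The wrist view shows the yellow pad at (317,214), directly ahead of the closed fingers. I'll check its position from this camera.

Run:
```python
from h import *
z=np.load('pics/w1.npz'); im=z['im'];d=z['d'];s={'position':z['p'],'ee_rot':z['r']}
hsv=cv2.cvtColor(im,cv2.COLOR_RGB2HSV)
M=(hsv[...,0]>22)&(hsv[...,0]<33)&(hsv[...,1]>120)&(hsv[...,2]>120); M[:,:295]=0;M[:,340:]=0;M[:190]=0;M[232:]=0
v,u=np.nonzero(M); P=unproj('wrist',s,u,v,d[v,u]); print(len(u),u.mean(),v.mean(),P.mean(0).round(4),P.std(0).round(4))
e=(P.max(0)+P.min(0))/2; print(e.round(4)); n=np.linalg.svd(P-P.mean(0))[2][2]; print(n)
B=(hsv[...,0]>100)&(hsv[...,0]<125)&(hsv[...,1]>110); B[:, :205]=0;B[:,432:]=0;B[:195]=0;B[228:]=0
v,u=np.nonzero(B); Q=unproj('wrist',s,u,v,d[v,u]);n=np.linalg.svd(Q-Q.mean(0))[2][2]; print(len(Q),Q.mean(0).round(4),n, (Q-PAD)@N@np.ones(1) if 0 else np.median((Q-PAD)@N))
Rm=R.from_rotvec(s['ee_rot']).as_matrix(); print('pad in tool',1000*((P.mean(0)-s['position'])@Rm))
```

```text
773 316.901681759379 213.83829236739973 [ 0.5582 -0.1598  0.147 ] [0.0181 0.0076 0.0177]
[ 0.4777 -0.1474  0.2281]
[-0.68022261  0.11666387 -0.72366204]
6267 [ 0.5581 -0.1597  0.1436] [ 0.61353291 -0.10863105  0.78216153] -0.0008721380355827502
pad in tool [-4.24061689 -6.06743462 79.81594279]
```

```bash
python3 -m pendant '[[[-0.003,-0.006,0.025],[-0.1,-0.4,0.1],0.0],[[0,0,0.03],[0,0,0],0.0],[[0,0,0.015],[0,0,0],0.0],[[0,0,0],[0,0,0],0.0]]'; python3 -c "
from h import *
plan(PAD,RINC,1)"
```

```text
clock: 4.35
position: [0.5517, -0.1565, 0.1539]
ee_rot: [0.234, 2.614, -0.06]
force: [0.1, 1.1, -0.1]
width: 0.005
total rot [ 0.08 -0.28 -0.02] tool shift(mm) [-1.7 -2.  12.3] dist 0.0126
[-1.7 -2.  12.3] [ 0.08 -0.28 -0.02]
```

```bash
python3 -m pendant '[[[-0.0015,-0.002,0.006],[0,0,0],0.0],[[0,0,0.003],[0,0,0],0.0],[[0,0,0.001],[0,0,0],0.0],[[0,0,0.001],[0,0,0],0.0],[[0,0,0.0],[0,0,0],0.0]]'; python3 -c "
from h import *
plan(PAD,RINC,1)
s=arm.observe();print(np.dot(s['force'],N))"
```

```text
clock: 4.97
position: [0.5584, -0.1601, 0.1461]
ee_rot: [0.233, 2.612, -0.062]
force: [-0.1, -0.1, 0.3]
width: 0.004
total rot [ 0.04 -0.15  0.03] tool shift(mm) [0.7 0.4 2. ] dist 0.0021
[0.7 0.4 2. ] [ 0.04 -0.15  0.03]
0.2671059244004574
```

```bash
for i in 1 2; do python3 -m pendant '[[[0,0,0.001],[0,0,0],0.0],[[0,0,0.001],[0,0,0],0.0],[[0,0,0],[0,0,0],0.0]]'; python3 -c "
from h import *
s=arm.observe();print('F',np.dot(s['force'],N))"; done
```

```text
clock: 5.35
position: [0.5593, -0.1604, 0.1441]
ee_rot: [0.233, 2.612, -0.062]
force: [-0.2, 0.5, -0.5]
width: 0.007
F -0.32814200739803834
clock: 5.72
position: [0.5602, -0.1606, 0.1427]
ee_rot: [0.234, 2.611, -0.062]
force: [-4.8, 1.0, 5.4]
width: 0.004
F 7.116166558495854
```

```bash
python3 -m pendant '[[[0,0,0.001],[0,0,0],0.0],[[0,0,0],[0,0,0],0.0]]'; python3 -c "
from h import *
s=arm.observe();print('F',np.dot(s['force'],N))"
```

```text
clock: 5.98
position: [0.5607, -0.1607, 0.1418]
ee_rot: [0.233, 2.611, -0.062]
force: [-4.3, 0.6, 7.0]
width: 0.004
F 8.22179903248032
```

```bash
python3 -m pendant '[[[0,0,0.001],[0,0,0],0.0],[[0,0,0],[0,0,0],0.0]]'; python3 -c "
from h import *
s=arm.observe();print('F',np.dot(s['force'],N))"
```

```text
clock: 6.22
position: [0.5611, -0.1608, 0.141]
ee_rot: [0.234, 2.611, -0.061]
force: [-5.4, 1.3, 6.8]
width: 0.007
F 8.607626929781372
```

```bash
python3 -m pendant '[[[0,0,0.001],[0,0,0],0.0],[[0,0,0],[0,0,0],0.0]]'; python3 -c "
from h import *
s=arm.observe();print('F',np.dot(s['force'],N))"
```

```text
clock: 6.48
position: [0.5616, -0.1609, 0.1401]
ee_rot: [0.234, 2.611, -0.061]
force: [-6.6, 2.2, 7.9]
width: 0.004
F 10.28512999481978
```

```bash
python3 -m pendant '[[[0,0,0.0008],[0,0,0],0.0],[[0,0,0],[0,0,0],0.0]]'; python3 -c "
from h import *
s=arm.observe();print('F',np.dot(s['force'],N))"
```

```text
clock: 6.72
position: [0.562, -0.1609, 0.1395]
ee_rot: [0.234, 2.611, -0.062]
force: [-7.1, 2.0, 7.9]
width: 0.004
F 10.526580786868422
```

```bash
python3 -m pendant '[[[0.0,0,-0.03],[0,0,0],0.0],[[0.015,0,-0.04],[0,0,0],0.0],[[0.03,0,-0.04],[0,0,0],0.0],[[0.03,0,-0.04],[0,0,0],0.0],[[0.03,0,-0.03],[0,0,0],0.03],[[0.02,0,-0.02],[0,0,0],0.034]]'; python3 -c "
from h import *
snap('side','s2');print(arm.observe()['joints'].round(2))"
```

```text
clock: 7.48
position: [0.4107, -0.1254, 0.2265]
ee_rot: [0.22, 2.624, -0.045]
force: [0.3, 0.2, 0.3]
width: 0.177
[-0.45 -0.25  0.53  2.45  0.37  0.42  1.2 ]
```

View pics/s2.png

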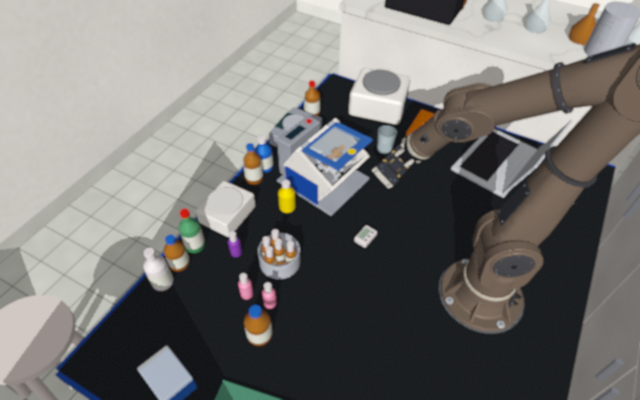

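The hatch is swinging up. While it opens, I'll move over the canister for a close look.

```bash
cat >> h.py <<'E'
def Rdown(az):
    a=np.radians(az); return Rt(np.array([np.cos(a),np.sin(a),0]),np.array([0,0,-1.]))
E
python3 - <<'E'
from h import *
plan([.45,.1,.29],Rdown(125),9)
E
```

```text
total rot [12.02 27.26 44.35] tool shift(mm) [-33.8 229.8 -52. ] dist 0.238
[-3.8 25.5 -5.8] [1.34 3.03 4.93]
[-1.2 25.6 -6.5] [1.34 3.03 4.93]
[ 1.3 25.4 -7.1] [1.34 3.03 4.93]
[ 3.9 25.  -7.5] [1.34 3.03 4.93]
[ 6.4 24.4 -7.9] [1.34 3.03 4.93]
[ 8.9 23.6 -8. ] [1.34 3.03 4.93]
[11.3 22.5 -8. ] [1.34 3.03 4.93]
[13.6 21.3 -7.9] [1.34 3.03 4.93]
[15.8 19.8 -7.6] [1.34 3.03 4.93]
```

```bash
python3 -m pendant '[[[-0.004,0.0255,-0.006],[1.3,3,4.9],0.034],[[-0.001,0.0256,-0.0065],[1.3,3,4.9],0.034],[[0.001,0.0254,-0.007],[1.3,3,4.9],0.034],[[0.004,0.025,-0.0075],[1.3,3,4.9],0.034],[[0.0064,0.0244,-0.008],[1.3,3,4.9],0.034],[[0.009,0.0236,-0.008],[1.3,3,4.9],0.034],[[0.0113,0.0225,-0.008],[1.3,3,4.9],0.034],[[0.0136,0.0213,-0.008],[1.3,3,4.9],0.034],[[0.016,0.02,-0.0076],[1.3,3,4.9],0.034]]'; python3 -c "
from h import *
plan([.62,.14,.27],Rdown(115),4);print(arm.observe()['joints'].round(2))"
```

```text
clock: 8.65
position: [0.4536, 0.1011, 0.2907]
ee_rot: [1.444, 2.786, 0.006]
force: [0.2, 0.3, 0.2]
width: 0.372
total rot [ 0.31  0.07 10.2 ] tool shift(mm) [-64.1 158.3  21.6] dist 0.1722
[-16.   39.6   5.4] [0.08 0.02 2.55]
[-14.3  40.3   5.3] [0.08 0.02 2.55]
[-12.4  40.9   5.3] [0.08 0.02 2.55]
[-10.6  41.4   5.2] [0.08 0.02 2.55]
[-0.51  0.11  0.2   1.86 -0.02  1.17  0.31]
```

```bash
python3 -m pendant '[[[-0.016,0.0396,0.0054],[0.1,0,2.5],0.034],[[-0.0143,0.0403,0.0054],[0.1,0,2.5],0.034],[[-0.0124,0.041,0.0054],[0.1,0,2.5],0.034],[[-0.0106,0.0414,0.0054],[0,0,2.5],0.034],[[0,0,0],[0,0,0],0.034]]'; python3 -c "
from h import *
s=snap('wrist','w3')[2];snap('top','t3');print(s['position'],s['dq'].round(3))
for l in ['vial_1_mid','canister']:
  for q in arm.masks_of('wrist',l): print(l,q['conf'],np.round(q['rect'],1),q['pixels'].sum())
"
```

```text
clock: 9.28
position: [0.6215, 0.1403, 0.2675]
ee_rot: [1.679, 2.652, -0.004]
force: [-0.7, -0.7, 0.7]
width: 0.37
[0.62148513 0.14030802 0.26753488] [-0.002 -0.061 -0.002  0.061  0.014  0.009  0.009]
vial_1_mid 0.59 [343.1 125.9  29.6  30.3] 817
canister 0.79 [339.4 122.8 110.4 118.2] 6012
```

View pics/w3.png

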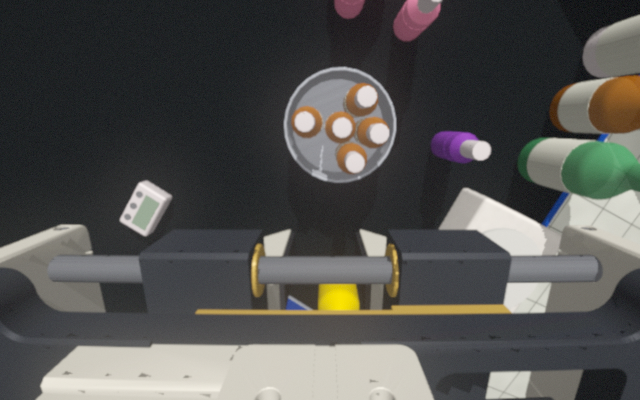

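View pics/t3.png

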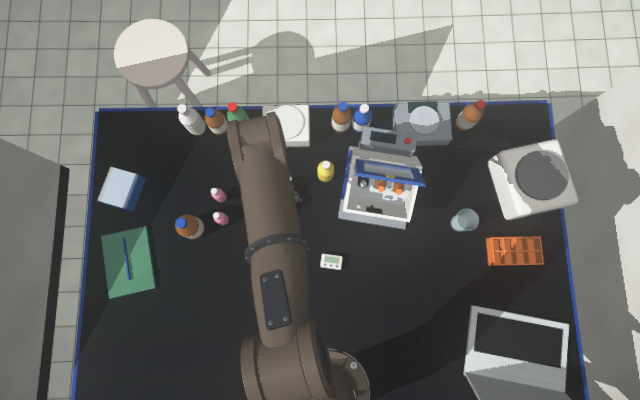

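The wrist view shows the white caps at (366,97), (304,121), (341,127), (374,132) and (353,160). The gaps are at upper left and lower left. The top view shows the hatch nearly open.

Run:
```python
from h import *
from scipy.optimize import least_squares
z=np.load('pics/w3.npz'); im=z['im'];d=z['d'];s={'position':z['p'],'ee_rot':z['r']}
hsv=cv2.cvtColor(im,cv2.COLOR_RGB2HSV)
M=((hsv[...,1]<40)&(hsv[...,2]>195)).astype(np.uint8); m=np.zeros_like(M);cv2.circle(m,(340,125),50,1,-1);M*=m
# use depth: cap tops z>0.105
v,u=np.nonzero(m); P=unproj('wrist',s,u,v,d[v,u]); H=np.zeros(M.shape);H[v,u]=P[:,2]
T=((H>.108)&(H<.125)).astype(np.uint8)
n,l,st,ce=cv2.connectedComponentsWithStats(T)
C=[]
for i in range(1,n):
    if st[i,4]>100:
        vv,uu=np.nonzero(l==i);Q=unproj('wrist',s,uu,vv,d[vv,uu]); zt=np.median(Q[:,2])
        q=(Q[:,:2].max(0)+Q[:,:2].min(0))/2
        (cu,cv_),r=cv2.minEnclosingCircle(np.c_[uu,vv].astype(np.float32))
        rc=ray('wrist',cu,cv_);Tm=cam2world('wrist',s);dr=rc@Tm[:3,:3].T; pp=Tm[:3,3]+dr*(.115-Tm[2,3])/dr[2]
        print(ce[i].round(1),st[i,4],Q.mean(0).round(4),zt.round(4),q.round(4),pp.round(4),r); C.append(pp[:2])
C=np.array(C)
# fit
def pos(x): return [x[:2]]+[x[:2]+.0385*np.array([np.cos(x[2]+k*np.pi/3),np.sin(x[2]+k*np.pi/3)]) for k in range(6)]
best=None
for a0 in np.radians(range(0,60,10)):
    f=lambda x:np.concatenate([ c-min(pos(x),key=lambda p:np.linalg.norm(p-c)) for c in C])
    r=least_squares(f,[*np.median(C,0),a0],x_scale=[.01,.01,.1])
    if best is None or r.cost<best.cost: best=r
x=best.x;print('center',x[:2].round(4),np.degrees(x[2]),'res',(1000*best.fun).round(1))
for k,p in enumerate(pos(x)): print(k,p.round(4),'min dist to vial',np.linalg.norm(C-p,axis=1).min().round(4),'az',np.degrees(np.arctan2(*(p-x[:2])[::-1])).round(1))
# rim circle
RM=((H>.064)&(H<.076)); vv,uu=np.nonzero(RM&(T==0)); Q=unproj('wrist',s,uu,vv,d[vv,uu])
rr=np.linalg.norm(Q[:,:2]-x[:2],axis=1); Q=Q[(rr>.055)&(rr<.072)]
g=least_squares(lambda c:np.linalg.norm(Q[:,:2]-c[:2],axis=1)-c[2],[*x[:2],.0635],loss='soft_l1',f_scale=.001); print('rim',len(Q),g.x.round(4))
```

```text
[366.2  96.4] 343 [0.6184 0.2439 0.115 ] 0.1151 [0.6187 0.2442] [0.6187 0.244  0.115 ] 10.79361629486084
[304.  121.7] 310 [0.573  0.1956 0.1152] 0.1153 [0.573  0.1955] [0.5731 0.1956 0.115 ] 10.087533950805664
[341.7 127.6] 306 [0.6098 0.2065 0.1152] 0.1152 [0.6098 0.2065] [0.6098 0.2065 0.115 ] 9.927383422851562
[378.5 133.4] 315 [0.6461 0.2175 0.115 ] 0.1151 [0.6467 0.2176] [0.6461 0.2174 0.115 ] 10.12432861328125
[354.4 162.9] 290 [0.6374 0.1802 0.1152] 0.1153 [0.6379 0.1798] [0.6375 0.1801 0.115 ] 9.664966583251953
center [0.6097 0.2065] 16.508700448039004 res [ 0.1 -0.   0.4  0.   0.1 -0.  -0.5 -0.1 -0.1  0.1]
0 [0.6097 0.2065] min dist to vial 0.0001 az 0.0
1 [0.6466 0.2175] min dist to vial 0.0005 az 16.5
2 [0.6186 0.244 ] min dist to vial 0.0001 az 76.5
3 [0.5817 0.233 ] min dist to vial 0.0384 az 136.5
4 [0.5727 0.1956] min dist to vial 0.0004 az -163.5
5 [0.6007 0.1691] min dist to vial 0.0383 az -103.5
6 [0.6376 0.18  ] min dist to vial 0.0001 az -43.5
rim 14 [0.6094 0.2067 0.0555]
```

```bash
python3 - <<'E'
from h import *
for cam,box in [('top',(245,180,285,222)),('side',(255,228,302,280))]:
    z=np.load(f'pics/{cam}0.npz'); im=z['im'];d=z['d'];s=None
    v,u=np.mgrid[box[1]:box[3],box[0]:box[2]];v=v.ravel();u=u.ravel();P=unproj(cam,s,u,v,d[v,u])
    T=np.zeros(d.shape,np.uint8);T[v,u]=(P[:,2]>.105)&(P[:,2]<.13)
    n,l,st,ce=cv2.connectedComponentsWithStats(T,connectivity=4)
    for i in range(1,n):
        if st[i,4]<8: continue
        vv,uu=np.nonzero(l==i); Q=unproj(cam,s,uu,vv,d[vv,uu]);print(cam,ce[i].round(1),st[i,4],Q.mean(0).round(4))
E
python3 - <<'E'
from h import *
plan([.50,.05,.32],Rdown(150),6)
E
```

```text
top [257.8 185.5] 33 [0.6453 0.2163 0.1153]
top [269.3 188.1] 33 [0.636  0.1792 0.1164]
top [249.7 194.4] 32 [0.6167 0.2419 0.1155]
top [261.1 197. ] 35 [0.608  0.2055 0.1145]
top [264.7 208.2] 33 [0.5713 0.1936 0.1161]
side [274.4 232.3] 34 [0.6352 0.1818 0.1125]
side [265.5 239.6] 34 [0.644  0.2189 0.1125]
side [277.4 241.8] 36 [0.607  0.2084 0.1136]
side [289.5 244.1] 34 [0.5704 0.1974 0.1131]
side [268.4 249.6] 35 [0.6158 0.2461 0.1133]
total rot [ 1.000e-02  2.000e-01 -3.467e+01] tool shift(mm) [ -29.9 -145.8  -50.1] dist 0.157
[ -5.  -24.3  -8.4] [ 0.    0.03 -5.78]
[ -2.5 -24.7  -8.4] [ 0.    0.03 -5.78]
[ -0.  -24.8  -8.4] [ 0.    0.03 -5.78]
[  2.5 -24.7  -8.4] [ 0.    0.03 -5.78]
[  5.  -24.3  -8.4] [ 0.    0.03 -5.78]
[  7.4 -23.7  -8.3] [ 0.    0.03 -5.78]
```

```bash
python3 -m pendant '[[[-0.005,-0.0243,-0.0084],[0,0,-5.8],0.034],[[-0.0025,-0.0247,-0.0084],[0,0,-5.8],0.034],[[0,-0.0248,-0.0084],[0,0,-5.8],0.034],[[0.0025,-0.0247,-0.0084],[0,0,-5.8],0.034],[[0.005,-0.0243,-0.0084],[0,0,-5.8],0.034],[[0.0074,-0.0237,-0.0083],[0,0,-5.8],0.034]]'
python3 - <<'E'
from h import *
snap('top','t4');im,d,s=snap('side','s4')
for cam,f,box in [('top','t4',(340,150,425,215)),('side','s4',(280,110,380,180))]:
    z=np.load(f'pics/{f}.npz');im=z['im'];d=z['d'];hsv=cv2.cvtColor(im,cv2.COLOR_RGB2HSV)
    M=np.zeros(d.shape,np.uint8);b=box
    M[b[1]:b[3],b[0]:b[2]]=((hsv[...,0]<16)&(hsv[...,1]>110)&(hsv[...,2]>90))[b[1]:b[3],b[0]:b[2]]
    n,l,st,ce=cv2.connectedComponentsWithStats(M)
    for i in range(1,n):
        if st[i,4]<8: continue
        vv,uu=np.nonzero(l==i); Q=unproj(cam,None,uu,vv,d[vv,uu]);print(cam,ce[i].round(1),st[i],np.median(Q,0).round(4),Q.min(0).round(3),Q.max(0).round(3))
    cv2.imwrite(f'pics/{f}z.png',cv2.resize(cv2.cvtColor(im,cv2.COLOR_RGB2BGR)[b[1]-20:b[3]+20,b[0]-20:b[2]+20],None,fx=5,fy=5,interpolation=cv2.INTER_CUBIC))
E
```

```text
clock: 10.22
position: [0.4991, 0.0495, 0.321]
ee_rot: [0.803, 3.033, -0.001]
force: [0.6, -0.3, -0.1]
width: 0.373
top [379.7 185. ] [375 180  10  12  82] [ 0.6332 -0.1691  0.1418] [ 0.347 -0.183  0.119] [0.653 0.021 1.458]
top [397.2 188. ] [393 183   9  12  84] [ 0.6245 -0.2238  0.1416] [ 0.601 -0.238  0.12 ] [ 0.642 -0.214  0.164]
```

View pics/t4z.png

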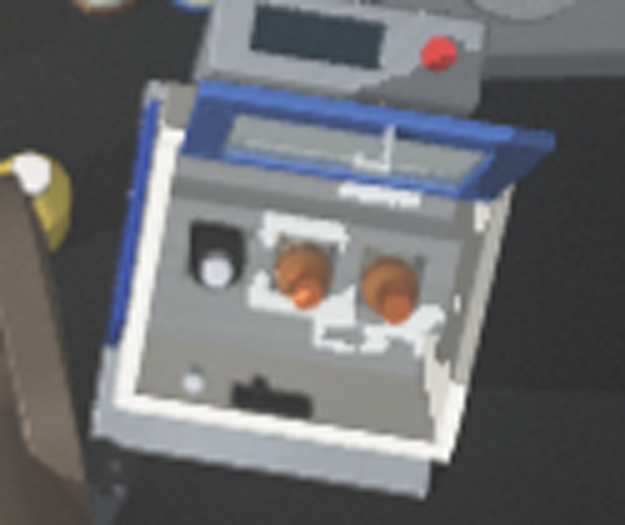

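View pics/s4z.png

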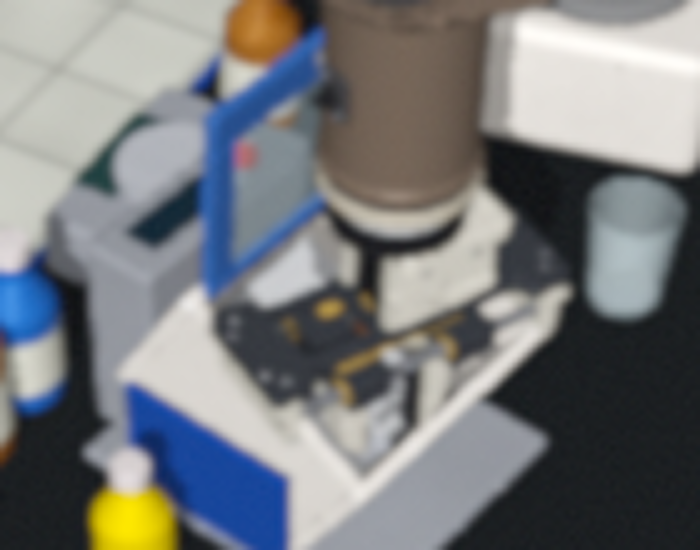

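Run:
```python
from h import *
c=np.array([.6131,-.1695,.1755])
z=np.load('pics/t4.npz');im=z['im'];d=z['d'];hsv=cv2.cvtColor(im,cv2.COLOR_RGB2HSV)
for u0,u1 in [(374,386),(391,404)]:
    M=np.zeros(d.shape,bool);M[178:198,u0:u1]=((hsv[...,0]<16)&(hsv[...,1]>110)&(hsv[...,2]>90))[178:198,u0:u1]
    v,u=np.nonzero(M);P=unproj('top',None,u,v,d[v,u]);q=np.c_[(P-c)@DS,(P-c)@EY,(P-c)@N]*1000
    k=(q[:,2]>-35)&(q[:,2]<0); print(k.sum()); print(np.c_[u,v,q.round(0)][k].astype(int)[:60:2].tolist()); print(q[k].mean(0).round(1), P[k].mean(0).round(4))
```

```text
38
[[381, 184, -8, 0, -31], [380, 185, -6, 4, -22], [382, 185, -7, -2, -22], [378, 186, 0, 8, -31], [380, 186, -4, 3, -19], [382, 186, -5, -2, -18], [378, 187, 1, 9, -23], [380, 187, 0, 3, -22], [382, 187, -1, -4, -23], [384, 187, -3, -9, -17], [379, 188, 2, 6, -16], [381, 188, 1, 0, -17], [383, 188, 1, -7, -20], [378, 189, 7, 8, -19], [380, 189, 6, 2, -20], [382, 189, 5, -4, -20], [379, 190, 9, 4, -19], [381, 190, 8, -2, -17], [380, 191, 12, 0, -20]]
[  1.1   0.  -21.2] [ 0.6226 -0.1712  0.1566]
37
[[397, 187, -5, -50, -33], [397, 188, -4, -50, -25], [399, 188, -7, -55, -19], [401, 188, -4, -63, -33], [397, 189, -4, -49, -16], [399, 189, -4, -55, -18], [401, 189, -5, -62, -19], [397, 190, 0, -50, -17], [399, 190, 0, -57, -22], [401, 190, -2, -62, -18], [397, 191, 2, -50, -15], [399, 191, 1, -56, -15], [401, 191, 0, -62, -15], [397, 192, 5, -51, -14], [399, 192, 6, -58, -21], [401, 192, 4, -63, -18], [398, 193, 10, -55, -20], [400, 193, 8, -61, -17], [399, 194, 11, -58, -17]]
[  1.3 -55.1 -20.2] [ 0.6121 -0.2253  0.1573]
```

```bash
cat >> h.py <<'E'
C0=np.array([.6131,-.1695,.1755])
TM=C0+.002*DS-.018*N; TR=TM-.056*EY
G1=np.array([.6003,.1690]);G2=np.array([.5813,.2332])
E
python3 - <<'E'
from h import *
print(TM,TR)
plan(TM+.06*N,RINC,8)
E
```

```text
[ 0.62025201 -0.17079329  0.158912  ] [ 0.61028717 -0.22589957  0.158912  ]
total rot [ -5.13 -29.39 -19.15] tool shift(mm) [-185.5 -139.7  111.9] dist 0.2578
[-23.2 -17.5  14. ] [-0.64 -3.67 -2.39]
[-21.5 -18.6  15.2] [-0.64 -3.67 -2.39]
[-19.7 -19.6  16.3] [-0.64 -3.67 -2.39]
[-17.8 -20.6  17.3] [-0.64 -3.67 -2.39]
[-15.8 -21.5  18.1] [-0.64 -3.67 -2.39]
[-13.7 -22.3  18.8] [-0.64 -3.67 -2.39]
[-11.5 -23.   19.4] [-0.64 -3.67 -2.39]
[ -9.2 -23.7  19.8] [-0.64 -3.67 -2.39]
```

```bash
python3 -m pendant '[[[-0.023,-0.0175,0.013],[-0.6,-3.7,-2.4],0.036],[[-0.0215,-0.0186,0.0145],[-0.6,-3.7,-2.4],0.036],[[-0.0197,-0.0196,0.016],[-0.6,-3.7,-2.4],0.036],[[-0.0178,-0.0206,0.017],[-0.6,-3.7,-2.4],0.036],[[-0.0158,-0.0215,0.018],[-0.6,-3.7,-2.4],0.036],[[-0.0137,-0.0223,0.0185],[-0.6,-3.7,-2.4],0.036],[[-0.0115,-0.023,0.019],[-0.6,-3.7,-2.4],0.036],[[-0.009,-0.0237,0.0195],[-0.6,-3.7,-2.4],0.036],[[0,0,0],[0,0,0],0.036]]'; python3 -c "
from h import *
plan(TM+.06*N,RINC,1); print(arm.observe()['joints'].round(2))
snap('wrist','w5');snap('side','s5')"
```

```text
clock: 11.45
position: [0.5895, -0.1662, 0.2115]
ee_rot: [0.24, 2.61, -0.074]
force: [-0.4, -1.0, -0.7]
width: 0.394
total rot [-0.52 -0.09 -0.1 ] tool shift(mm) [-0.6  0.9  1. ] dist 0.0015
[-0.6  0.9  1. ] [-0.52 -0.09 -0.1 ]
[ 0.04  0.19  0.16  2.12 -0.1   0.31  1.67]
```

View pics/w5.png

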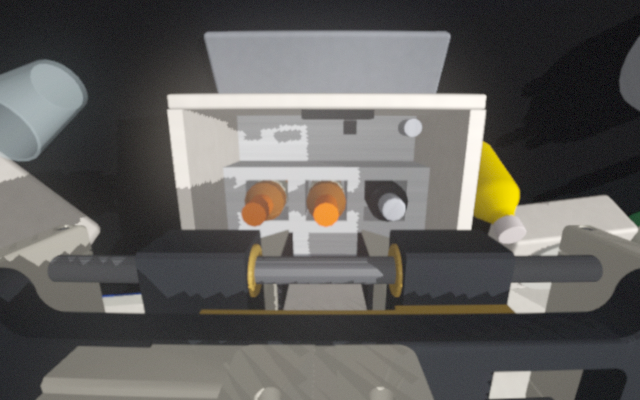

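View pics/s5.png

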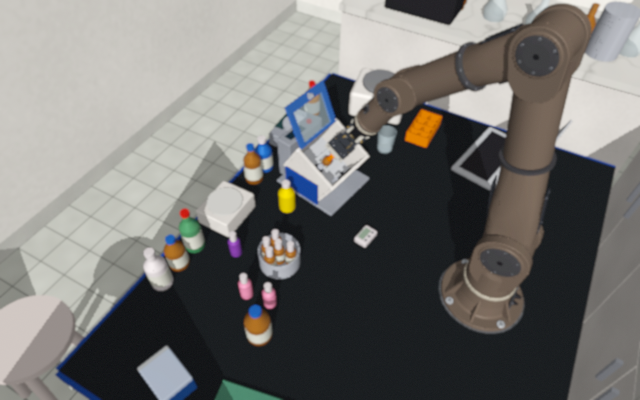

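The wrist view shows the middle cap at (326,214), the right cap at (254,214) and the dummy's stub at (393,207). The hatch stands open behind them.

```bash
cat >> h.py <<'E'
def caps(f,thr=.004):
    z=np.load(f'pics/{f}.npz'); im=z['im'];d=z['d'];s={'position':z['p'],'ee_rot':z['r']}
    Rm=R.from_rotvec(s['ee_rot']).as_matrix();hsv=cv2.cvtColor(im,cv2.COLOR_RGB2HSV)
    M=((hsv[...,0]<14)&(hsv[...,1]>140)&(hsv[...,2]>120)).astype(np.uint8);M[:160]=0;M[226:]=0;M[:,:190]=0;M[:,450:]=0
    n,l,st,ce=cv2.connectedComponentsWithStats(M)
    for i in range(1,n):
        if st[i,4]<150: continue
        v,u=np.nonzero(l==i);P=unproj('wrist',s,u,v,d[v,u]);q=(P-s['position'])@Rm
        zt=np.percentile(q[:,2],3); k=(q[:,2]<zt+thr)
        (cu,cv_),r=cv2.minEnclosingCircle(np.c_[u[k],v[k]].astype(np.float32))
        t=q[k]; print('cap px',(round(cu,1),round(cv_,1)),round(r,1),k.sum(),'ztop(mm) %.1f'%(1000*np.median(t[:,2])),'mean',(1000*t.mean(0)).round(1),'mid',(500*(t.max(0)+t.min(0))).round(1),'size',(1000*np.ptp(t,axis=0)).round(1))
E
python3 -c "
from h import *
caps('w5')
z=np.load('pics/w5.npz');s={'position':z['p'],'ee_rot':z['r']}
for T in (TM,TR): print(((T-s['position'])@R.from_rotvec(s['ee_rot']).as_matrix()*1000).round(1), proj('wrist',s,T).round(1))
"
```

```text
cap px (323.5, 210.0) 11.6 42 ztop(mm) 63.5 mean [11.8 -2.4 47.9] mid [ 33.3  -0.5 -45.9] size [ 67.   16.3 224.1]
cap px (254.3, 213.3) 12.1 435 ztop(mm) 63.2 mean [  1.7 -53.8  61.7] mid [ 29.4 -31.4 -46. ] size [ 74.9  63.6 223.9]
[-0.7  1.5 61. ] [326.1 216.4]
[ -0.8 -54.5  61.6] [253.4 216.3]
```

```bash
sed -i "s/v,u=np.nonzero(l==i);P=unproj('wrist',s,u,v,d\[v,u\]);q=(P-s\['position'\])@Rm/v,u=np.nonzero((l==i)\&(d>.1));P=unproj('wrist',s,u,v,d[v,u]);q=(P-s['position'])@Rm/; s/M\[:160\]=0;M\[226:\]=0/M[:160]=0;M[228:]=0/; s/np.percentile(q\[:,2\],3)/np.percentile(q[:,2],25)-.002/" h.py; python3 -c "
from h import *
caps('w5')
z=np.load('pics/w5.npz');print(z['im'][200:230:3,326])
"
```

```text
cap px (324.0, 210.0) 12.1 55 ztop(mm) 64.2 mean [ 7.8 -1.7 64.8] mid [ 5.1 -0.2 65.1] size [10.6 17.2  6.7]
cap px (254.3, 213.3) 12.1 423 ztop(mm) 63.2 mean [  1.1 -54.2  63.2] mid [  0.9 -54.3  63.2] size [17.9 17.9  3.4]
[[165 100  66]
 [227 141  62]
 [244 153  59]
 [244 153  60]
 [242 150  50]
 [243 154  56]
 [242 149  51]
 [243 152  56]
 [242 150  52]
 [221 196 182]]
```

```bash
sed -i "s/hsv\[...,0\]<14)/hsv[...,0]<19)/" h.py; python3 -c "
from h import *
caps('w5')"
```

```text
cap px (325.4, 213.2) 12.6 471 ztop(mm) 62.8 mean [ 1.2  0.9 62.7] mid [ 0.9  1.  62.8] size [19.1 19.3  3.6]
cap px (254.3, 213.3) 12.1 424 ztop(mm) 63.2 mean [  1.1 -54.2  63.2] mid [  0.9 -54.3  63.2] size [17.9 17.9  3.5]
```

```bash
python3 -m pendant '[[[0.0055,0.0008,0.02],[-0.5,0,0],0.036],[[0,0,0.02],[0,0,0],0.036],[[0,0,0.015],[0,0,0],0.036],[[0,0,0.015],[0,0,0],0.036],[[0,0,0],[0,0,0],0.036]]'; python3 -c "
from h import *
z=np.load('pics/w5.npz');s={'position':z['p'],'ee_rot':z['r']};o=arm.observe()
cap=z['p']+R.from_rotvec(z['r']).apply([.001,.001,.0628]); print('cap in tool mm',1000*R.from_rotvec(o['ee_rot']).inv().apply(cap-o['position']),o['joints'].round(2),cap)
snap('wrist','w6')"
```

```text
clock: 12.18
position: [0.6214, -0.168, 0.1486]
ee_rot: [0.229, 2.61, -0.061]
force: [-1.0, 0.2, -0.1]
width: 0.394
cap in tool mm [-2.8913245  -3.4399635  -7.46901606] [ 0.13  0.33  0.07  2.12 -0.18  0.17  1.76] [ 0.61956444 -0.1711612   0.15654057]
```

View pics/w6.png

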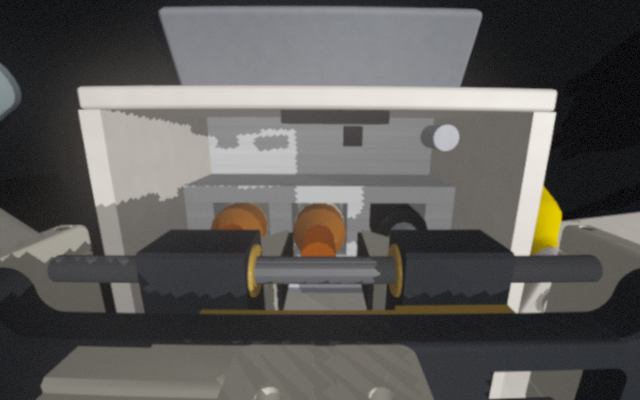

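```bash
python3 -m pendant '[[[0.0015,-0.0035,0],[0,0,0],0.036],[[0,0,0.008],[0,0,0],0.036],[[0,0,0.007],[0,0,0],0.036],[[0,0,0],[0,0,0],0.036]]'; python3 -c "
from h import *
z=np.load('pics/w5.npz');s={'position':z['p'],'ee_rot':z['r']};o=arm.observe()
cap=z['p']+R.from_rotvec(z['r']).apply([.001,.001,.0628]); print('cap in tool mm',1000*R.from_rotvec(o['ee_rot']).inv().apply(cap-o['position']),o['joints'].round(3)); plan(o['position'],RINC,1)
"
```

```text
clock: 12.72
position: [0.6267, -0.173, 0.1351]
ee_rot: [0.23, 2.61, -0.061]
force: [0.0, 0.1, 0.1]
width: 0.393
cap in tool mm [ -4.37079228   0.55065366 -22.2378832 ] [ 0.153  0.365  0.049  2.114 -0.192  0.142  1.773]
total rot [ 0.11 -0.03  0.16] tool shift(mm) [0. 0. 0.] dist 0.0
[0. 0. 0.] [ 0.11 -0.03  0.16]
```

```bash
python3 -m pendant '[[[0,0.0005,0.003],[0,0,0],0.036],[[0,0,0.003],[0,0,0],0.036],[[0,0,0],[0,0,0],0.036]]'; python3 -c "
from h import *
z=np.load('pics/w5.npz');s={'position':z['p'],'ee_rot':z['r']};o=arm.observe()
cap=z['p']+R.from_rotvec(z['r']).apply([.001,.001,.0628]); print('cap in tool mm',1000*R.from_rotvec(o['ee_rot']).inv().apply(cap-o['position']),o['joints'].round(3)); plan(o['position'],RINC,1)
"
```

```text
clock: 13.1
position: [0.6298, -0.173, 0.1304]
ee_rot: [0.23, 2.609, -0.061]
force: [-0.8, -0.0, -0.6]
width: 0.39
cap in tool mm [-4.10117492e+00  4.70795876e-03 -2.78303154e+01] [ 0.155  0.377  0.046  2.112 -0.197  0.132  1.776]
total rot [0.11 0.   0.16] tool shift(mm) [0. 0. 0.] dist 0.0
[0. 0. 0.] [0.11 0.   0.16]
```

Centred to within 0.1 mm in y, so I'll close.

```bash
python3 -m pendant '[[[0,0,0],[0,0,0],0.02],[[0,0,0],[0,0,0],0.01],[[0,0,0],[0,0,0],0.01],[[0,0,0],[0,0,0],0.01],[[0,0,0],[0,0,0],0.01]]' 45;  python3 -m pendant '[[[0,0,-0.01],[0,0,0],0.01],[[0,0,-0.01],[0,0,0],0.01],[[0,0,0],[0,0,0],0.01]]'; python3 -c "
from h import *
o=arm.observe();print(o['width']*91.8,o['joints'].round(3),o['force'].round(2))"
```

```text
clock: 13.72
position: [0.6298, -0.1731, 0.1307]
ee_rot: [0.23, 2.609, -0.061]
force: [-0.0, -0.7, 2.3]
width: 0.206
clock: 14.1
position: [0.6196, -0.1713, 0.1489]
ee_rot: [0.23, 2.608, -0.061]
force: [-0.6, -0.5, -1.2]
width: 0.208
19.13507536861591 [ 0.138  0.332  0.066  2.121 -0.19   0.167  1.769] [-0.63 -0.52 -1.22]
```

```bash
python3 -m pendant '[[[0,0,-0.01],[0,0,0],0.01],[[0,0,-0.01],[0,0,0],0.01],[[0,0,-0.01],[0,0,0],0.01],[[0,0,-0.01],[0,0,0],0.01],[[0,0,-0.02],[0,0,0],0.01],[[0,0,-0.025],[0,0,0],0.01],[[0,0,-0.025],[0,0,0],0.01],[[0,0,-0.025],[0,0,0],0.01],[[0,0,-0.01],[0,0,0],0.01]]'; python3 -c "
from h import *
o=arm.observe();print(o['width']*91.8,o['joints'].round(3),o['force'].round(2))
print((o['position']-[.6298,-.1731,.1307])@N,(o['position']-[.6298,-.1731,.1307])@EY)
snap('top','t7');snap('side','s7')"
```

```text
clock: 15.22
position: [0.5481, -0.1586, 0.275]
ee_rot: [0.23, 2.607, -0.061]
force: [0.1, -0.3, -1.6]
width: 0.209
19.163471140042176 [ 0.016  0.033  0.185  2.117 -0.042  0.466  1.627] [ 0.11 -0.29 -1.62]
0.16646728820382461 -0.00031023796635906015
```

View pics/s7.png

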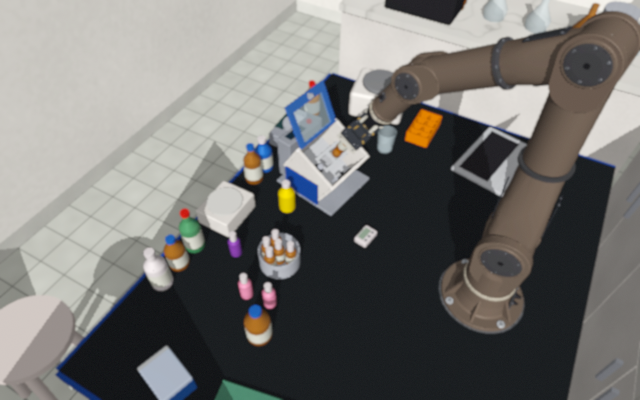

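Run:
```python
from h import *
o=np.array([np.cos(np.radians(136.5)),np.sin(np.radians(136.5))])
plan([*(G2+.0041*o),.26],Rdown(136.5),13)
```

```text
total rot [ 8.81 29.24 32.66] tool shift(mm) [ 41.5 393.8  -7.1] dist 0.396
[ 3.2 30.3 -0.5] [0.68 2.25 2.51]
[ 4.5 30.1 -0.8] [0.68 2.25 2.51]
[ 5.9 29.9 -0.9] [0.68 2.25 2.51]
[ 7.2 29.6 -1. ] [0.68 2.25 2.51]
[ 8.6 29.2 -1. ] [0.68 2.25 2.51]
[ 9.9 28.8 -1. ] [0.68 2.25 2.51]
[11.2 28.3 -0.9] [0.68 2.25 2.51]
[12.4 27.8 -0.8] [0.68 2.25 2.51]
[13.7 27.2 -0.6] [0.68 2.25 2.51]
[14.9 26.6 -0.4] [0.68 2.25 2.51]
[16.  25.9 -0.1] [0.68 2.25 2.51]
[17.1 25.2  0.3] [0.68 2.25 2.51]
[18.2 24.4  0.7] [0.68 2.25 2.51]
```

```bash
python3 -m pendant '[[[0.003,0.0303,-0.002],[0.7,2.25,2.5],0.01],[[0.0045,0.0301,-0.002],[0.7,2.25,2.5],0.01],[[0.006,0.03,-0.002],[0.7,2.25,2.5],0.01],[[0.0072,0.0296,-0.002],[0.7,2.25,2.5],0.01],[[0.0086,0.0292,-0.002],[0.7,2.25,2.5],0.01],[[0.01,0.0288,-0.001],[0.7,2.25,2.5],0.01],[[0.0112,0.0283,-0.001],[0.7,2.25,2.5],0.01],[[0.0124,0.0278,-0.001],[0.7,2.25,2.5],0.01],[[0.0137,0.0272,0],[0.7,2.25,2.5],0.01]]'
python3 - <<'E'
from h import *
o=np.array([np.cos(np.radians(136.5)),np.sin(np.radians(136.5))])
plan([*(G2+.0041*o),.26],Rdown(136.5),4)
E
```

```text
clock: 16.45
position: [0.5667, 0.1164, 0.2664]
ee_rot: [0.858, 2.857, -0.028]
force: [1.0, -0.4, -1.9]
width: 0.207
total rot [ 2.36  8.84 10.05] tool shift(mm) [ 56.8 106.1   0.4] dist 0.1203
[14.2 26.5  0.1] [0.59 2.21 2.51]
[15.3 25.9  0.4] [0.59 2.21 2.51]
[16.4 25.2  0.8] [0.59 2.21 2.51]
[17.5 24.5  1.2] [0.59 2.21 2.51]
```

```bash
python3 -m pendant '[[[0.0142,0.0265,0],[0.6,2.2,2.5],0.01],[[0.0153,0.0259,0.0004],[0.6,2.2,2.5],0.01],[[0.0164,0.0252,0.0008],[0.6,2.2,2.5],0.01],[[0.0175,0.0245,0.0012],[0.6,2.2,2.5],0.01],[[0,0,0],[0,0,0],0.01]]'
python3 - <<'E'
from h import *
o=np.array([np.cos(np.radians(136.5)),np.sin(np.radians(136.5))])
plan([*(G2+.0041*o),.26],Rdown(136.5),1)
for c in ('wrist','top','side'): snap(c,c[0]+'8')
a=cv2.imread('pics/s8.png');cv2.imwrite('pics/s8z.png',cv2.resize(a[160:310,200:380],None,fx=4,fy=4,interpolation=cv2.INTER_CUBIC))
E
```

```text
clock: 17.08
position: [0.5781, 0.2374, 0.2591]
ee_rot: [1.158, 2.92, -0.001]
force: [-0.2, 0.1, -1.6]
width: 0.206
total rot [-0.04  0.03  0.25] tool shift(mm) [-1.1 -0.8 -0.9] dist 0.0016
[-1.1 -0.8 -0.9] [-0.04  0.03  0.25]
```

View pics/w8.png

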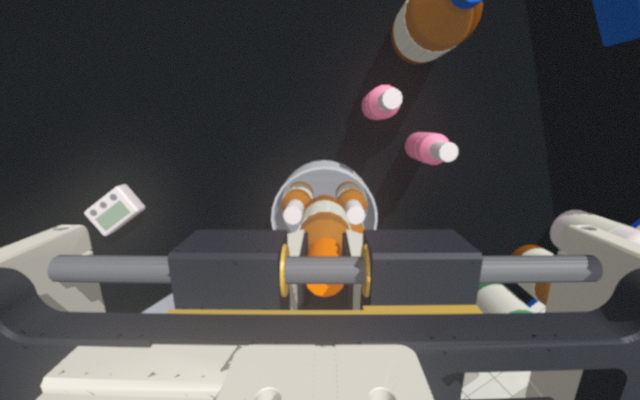

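View pics/s8z.png

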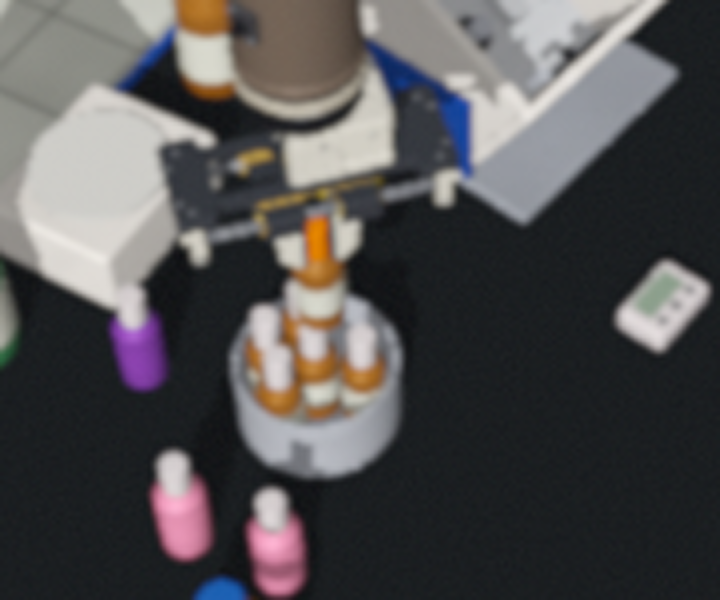

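View pics/t8.png

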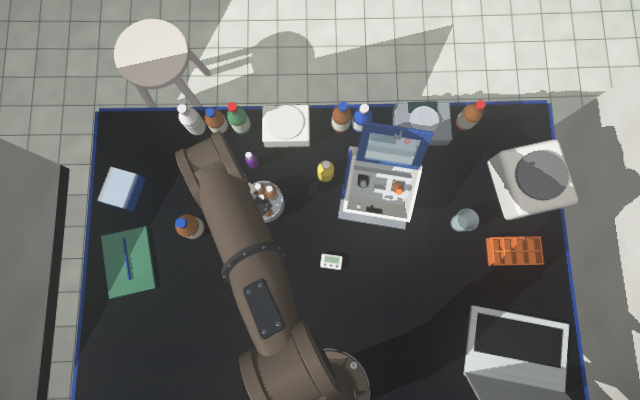

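Run:
```python
from h import *
z=np.load('pics/s8.npz');im=z['im'];d=z['d']
c=np.r_[G2,0]
v,u=np.mgrid[195:250,262:300];v=v.ravel();u=u.ravel();P=unproj('side',None,u,v,d[v,u])
k=(d[v,u]>.1)&(np.linalg.norm(P[:,:2]-G2,axis=1)<.03)&(P[:,2]>.165)&(P[:,2]<.29)
from collections import defaultdict
for row in range(205,245):
    kk=k&(v==row)
    if kk.sum()>2: print(row,u[kk].min(),u[kk].max(),P[kk].mean(0).round(4), im[row,(u[kk].min()+u[kk].max())//2])
s=None
T=cam2world('side',None);print('cam',T[:3,3])
for zz in (.18,.2,.22,.25,.27): print(zz,proj('side',None,np.array([*G2,zz])))
```

```text
215 276 281 [0.5792 0.2287 0.2867] [206 119  39]
216 276 281 [0.5783 0.2317 0.2861] [218 125   0]
217 277 287 [0.5679 0.2305 0.2868] [140 102  85]
218 276 287 [0.5673 0.2329 0.2854] [179  95  22]
219 276 287 [0.5673 0.2327 0.2806] [176  95  23]
220 271 287 [0.5709 0.2363 0.2779] [223 129   0]
221 269 287 [0.5736 0.241  0.277 ] [224 128   0]
222 270 286 [0.5737 0.2412 0.2727] [224 128   0]
223 270 285 [0.5754 0.2417 0.2676] [204 118  46]
224 270 284 [0.5764 0.2431 0.264 ] [197 121  60]
225 270 284 [0.5763 0.2437 0.2602] [186 125  72]
226 273 284 [0.5738 0.2406 0.2535] [196 138  70]
227 273 284 [0.5739 0.241  0.2493] [196 140  72]
228 273 285 [0.5727 0.2406 0.2449] [187 130  59]
229 273 285 [0.573  0.2407 0.2401] [176 118  49]
230 273 285 [0.5731 0.241  0.2356] [163 105  38]
231 273 285 [0.5731 0.2414 0.2314] [159 107  56]
232 273 285 [0.5729 0.2421 0.2275] [173 144 116]
233 273 285 [0.5732 0.2421 0.2226] [197 187 171]
234 273 285 [0.5733 0.2424 0.2181] [210 208 196]
235 274 285 [0.5723 0.2418 0.2131] [213 213 202]
236 274 285 [0.5719 0.2428 0.2098] [214 215 204]
237 274 285 [0.5727 0.2422 0.2036] [213 213 202]
238 274 285 [0.5738 0.2411 0.1966] [205 200 187]
239 274 285 [0.5737 0.2417 0.1923] [185 163 139]
240 275 284 [0.5733 0.2427 0.1889] [168 120  73]
241 275 283 [0.5746 0.2438 0.1843] [167 117  72]
242 277 282 [0.5715 0.246  0.1842] [179 151 137]
cam [0.0952079  0.89160887 1.3196157 ]
0.18 [279.07514387 238.34735937]
0.2 [278.70075708 234.32587823]
0.22 [278.31787347 230.21478885]
0.25 [277.72696405 223.87338139]
0.27 [277.32151    219.52451651]
```

```bash
python3 -m pendant '[[[-0.001,-0.0008,0.02],[0,0,0.25],0.01],[[0,0,0.02],[0,0,0],0.01],[[0,0,0.02],[0,0,0],0.01],[[0,0,0.018],[0,0,0],0.01],[[0,0,0],[0,0,0],0.01]]'
python3 - <<'E'
from h import *
o=np.array([np.cos(np.radians(136.5)),np.sin(np.radians(136.5))])
plan([*(G2+.0041*o),.18],Rdown(136.5),1)
for c in ('wrist','side'): snap(c,c[0]+'9')
a=cv2.imread('pics/s9.png');cv2.imwrite('pics/s9z.png',cv2.resize(a[190:290,230:330],None,fx=6,fy=6,interpolation=cv2.INTER_CUBIC))
E
```

```text
clock: 17.85
position: [0.5778, 0.2319, 0.1822]
ee_rot: [1.168, 2.914, -0.004]
force: [-0.4, 0.6, -0.6]
width: 0.207
total rot [-0.1   0.15 -0.19] tool shift(mm) [2.4 3.4 2.2] dist 0.0047
[2.4 3.4 2.2] [-0.1   0.15 -0.19]
```

View pics/w9.png

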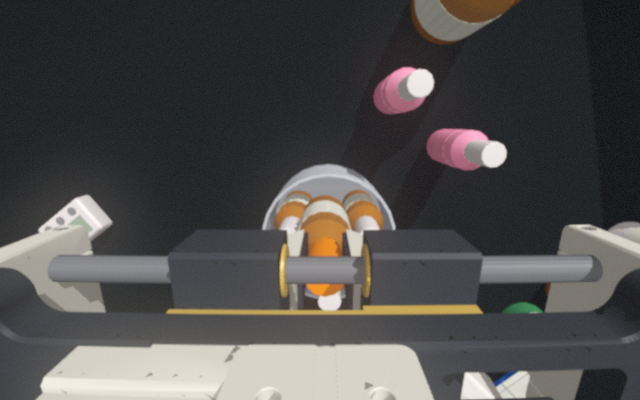

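View pics/s9z.png

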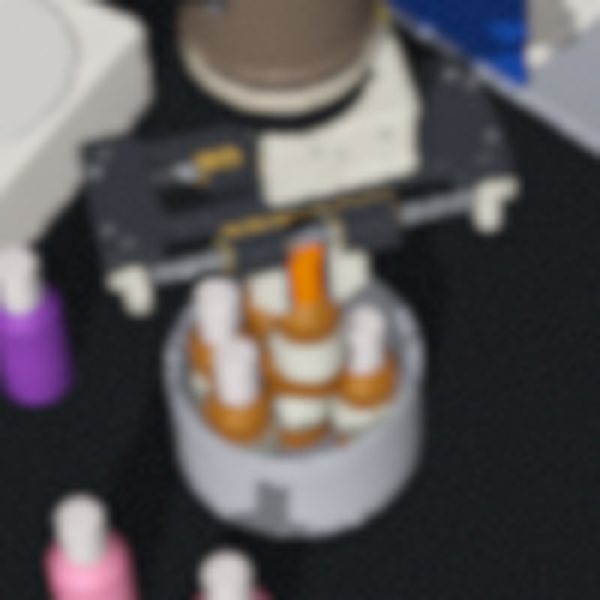

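```bash
python3 -m pendant '[[[0.0024,0.0034,0],[0,0.1,-0.2],0.01],[[0,0,0],[0,0,0],0.01]]'
cat > q.py <<'E'
from h import *
import sys
o=np.array([np.cos(np.radians(136.5)),np.sin(np.radians(136.5))])
plan([*(G2+.0041*o),float(sys.argv[1])],Rdown(136.5),1)
E
python3 q.py .16
```

```text
clock: 18.2
position: [0.5795, 0.2382, 0.1841]
ee_rot: [1.161, 2.917, 0.002]
force: [0.3, -0.0, -1.2]
width: 0.21
total rot [0.13 0.09 0.09] tool shift(mm) [-0.6 -2.5 24.1] dist 0.0242
[-0.6 -2.5 24.1] [0.13 0.09 0.09]
```

```bash
python3 -m pendant '[[[0,0,0],[0,0,0],0.01],[[0,0,0],[0,0,0],0.01]]' >/dev/null; python3 q.py .16;  python3 -m pendant '[[[-0.0003,-0.0015,0.005],[0,0,0],0.01],[[0,0,0.005],[0,0,0],0.01]]' >/dev/null; python3 q.py .16;python3 -m pendant '[[[0,0,0],[0,0,0],0.01],[[0,0,0],[0,0,0],0.01]]' >/dev/null; python3 q.py .16
```

```text
total rot [0.06 0.09 0.05] tool shift(mm) [-0.3 -1.7 23.5] dist 0.0235
[-0.3 -1.7 23.5] [0.06 0.09 0.05]
total rot [0.03 0.08 0.04] tool shift(mm) [-0.   0.1 12.9] dist 0.0129
[-0.   0.1 12.9] [0.03 0.08 0.04]
total rot [0.04 0.07 0.05] tool shift(mm) [-0.1 -0.2 13.3] dist 0.0133
[-0.1 -0.2 13.3] [0.04 0.07 0.05]
```

```bash
python3 -m pendant '[[[0,0,0.006],[0,0,0],0.01],[[0,0,0.006],[0,0,0],0.01],[[0,0,0.006],[0,0,0],0.01],[[0,0,0],[0,0,0],0.01]]'; python3 q.py .0885; python3 -c "
from h import *
for c in ('wrist','side'): snap(c,c[0]+'10')
a=cv2.imread('pics/s10.png');cv2.imwrite('pics/s10z.png',cv2.resize(a[190:290,230:330],None,fx=6,fy=6,interpolation=cv2.INTER_CUBIC))"
```

```text
clock: 19.45
position: [0.578, 0.2361, 0.1546]
ee_rot: [1.163, 2.918, -0.001]
force: [0.2, 0.1, -0.5]
width: 0.209
total rot [-0.02  0.05  0.05] tool shift(mm) [-0.2  0.2 66.1] dist 0.0661
[-0.2  0.2 66.1] [-0.02  0.05  0.05]
```

View pics/s10z.png

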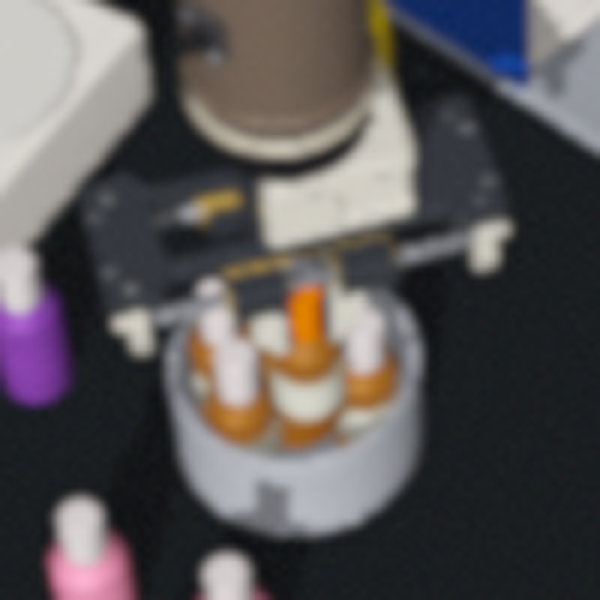

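View pics/w10.png

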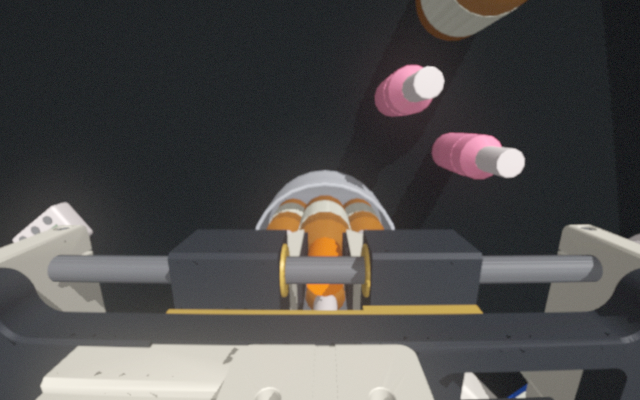

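```bash
python3 -m pendant '[[[0,0,0.007],[0,0,0],0.01],[[0,0,0.007],[0,0,0],0.01],[[0,0,0.007],[0,0,0],0.01],[[0,0,0.007],[0,0,0],0.01],[[0,0,0],[0,0,0],0.01]]'; python3 q.py .0885;  python3 -m pendant '[[[0,0,0.007],[0,0,0],0.01],[[0,0,0.007],[0,0,0],0.01],[[0,0,0.007],[0,0,0],0.01],[[0,0,0],[0,0,0],0.01]]'; python3 q.py .0885
```

```text
clock: 20.18
position: [0.578, 0.236, 0.1265]
ee_rot: [1.163, 2.918, -0.001]
force: [-0.2, 0.4, -0.3]
width: 0.211
total rot [-0.03  0.05  0.05] tool shift(mm) [-0.2  0.3 38. ] dist 0.038
[-0.2  0.3 38. ] [-0.03  0.05  0.05]
clock: 20.68
position: [0.5781, 0.236, 0.1055]
ee_rot: [1.163, 2.918, -0.001]
force: [-1.0, 0.9, -0.7]
width: 0.205
total rot [-0.02  0.05  0.05] tool shift(mm) [-0.1  0.2 17. ] dist 0.017
[-0.1  0.2 17. ] [-0.02  0.05  0.05]
```

```bash
python3 -m pendant '[[[0,0,0.005],[0,0,0],0.01],[[0,0,0.005],[0,0,0],0.01],[[0,0,0.004],[0,0,0],0.01],[[0,0,0],[0,0,0],0.01]]'; for i in 1 2 3; do python3 -m pendant '[[[0,0,0.0012],[0,0,0],0.01],[[0,0,0],[0,0,0],0.01]]';done
```

```text
clock: 21.18
position: [0.5783, 0.2361, 0.0919]
ee_rot: [1.162, 2.917, -0.0]
force: [-0.1, 0.1, -0.4]
width: 0.209
clock: 21.42
position: [0.5786, 0.2362, 0.0912]
ee_rot: [1.162, 2.917, 0.001]
force: [0.6, -0.6, -0.2]
width: 0.207
clock: 21.68
position: [0.5785, 0.2362, 0.0899]
ee_rot: [1.162, 2.917, 0.0]
force: [0.2, -0.1, -0.3]
width: 0.207
clock: 21.92
position: [0.5785, 0.2362, 0.0886]
ee_rot: [1.162, 2.917, 0.0]
force: [0.5, 0.1, -1.7]
width: 0.212
```

```bash
for i in 1 2; do python3 -m pendant '[[[0,0,0.001],[0,0,0],0.01],[[0,0,0],[0,0,0],0.01]]';done
```

```text
clock: 22.18
position: [0.5785, 0.2362, 0.0876]
ee_rot: [1.162, 2.917, 0.0]
force: [0.5, -1.0, -1.7]
width: 0.211
clock: 22.42
position: [0.5789, 0.2362, 0.0874]
ee_rot: [1.162, 2.916, 0.001]
force: [-1.1, -0.9, 4.6]
width: 0.207
```

```bash
python3 -m pendant '[[[0,0,0],[0,0,0],0.024],[[0,0,0],[0,0,0],0.028],[[0,0,0],[0,0,0],0.03],[[0,0,0],[0,0,0],0.03]]'; python3 -m pendant '[[[0,0,-0.005],[0,0,0],0.03],[[0,0,-0.01],[0,0,0],0.03],[[0,0,-0.015],[0,0,0],0.03],[[0,0,-0.02],[0,0,0],0.03]]';python3 -c "
from h import *
for c in ('wrist','side'): snap(c,c[0]+'11')
a=cv2.imread('pics/s11.png');cv2.imwrite('pics/s11z.png',cv2.resize(a[190:290,230:330],None,fx=6,fy=6,interpolation=cv2.INTER_CUBIC))"
```

```text
clock: 22.92
position: [0.5785, 0.2362, 0.0866]
ee_rot: [1.162, 2.917, 0.0]
force: [1.1, 0.5, 0.6]
width: 0.321
clock: 23.42
position: [0.5785, 0.2362, 0.138]
ee_rot: [1.162, 2.917, 0.001]
force: [0.4, -0.3, 1.7]
width: 0.331
```

View pics/s11z.png

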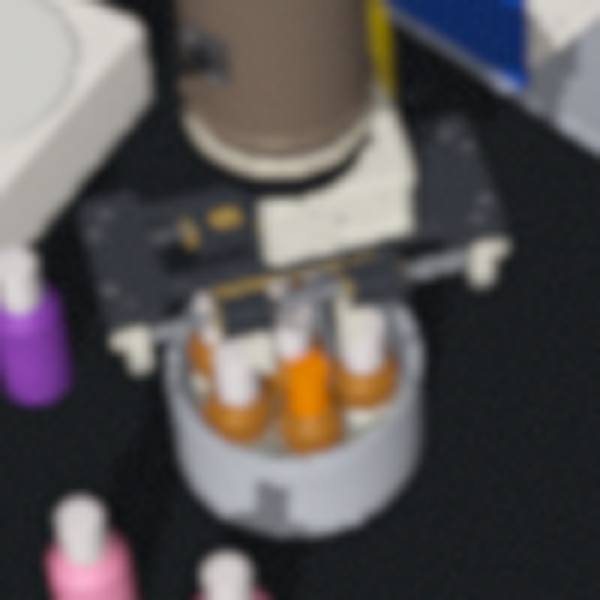

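View pics/w11.png

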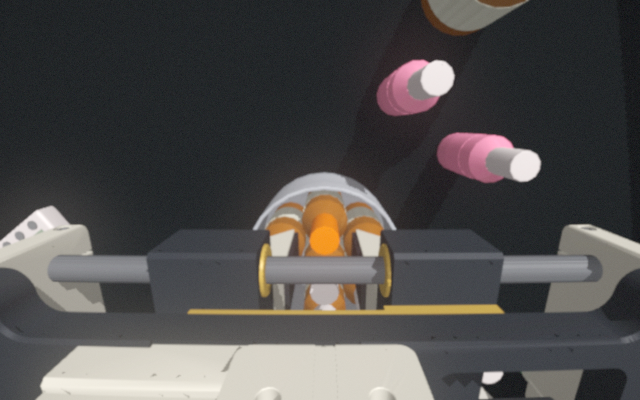

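```bash
cat >> h.py <<'E'
_z={}
def capR():
    z=np.load('pics/w5.npz'); return z['p']+R.from_rotvec(z['r']).apply([.001,-.0543,.0632])
E
python3 - <<'E'
from h import *
c=capR();print(c,TR)
s=arm.observe();s=dict(s);s['position']=np.array([.5785,.2362,.27])
plan(c+.075*N,RINC,13,s)
E
```

```text
[ 0.6095894  -0.22555557  0.15657716] [ 0.61028717 -0.22589957  0.158912  ]
total rot [ -8.44 -28.89 -32.49] tool shift(mm) [-308.6 -334.6   47.6] dist 0.4577
[-23.7 -25.7   3.7] [-0.65 -2.22 -2.5 ]
[-22.4 -26.8   4.3] [-0.65 -2.22 -2.5 ]
[-21.1 -27.8   4.8] [-0.65 -2.22 -2.5 ]
[-19.6 -28.7   5.3] [-0.65 -2.22 -2.5 ]
[-18.2 -29.6   5.7] [-0.65 -2.22 -2.5 ]
[-16.6 -30.5   6. ] [-0.65 -2.22 -2.5 ]
[-15.  -31.2   6.3] [-0.65 -2.22 -2.5 ]
[-13.4 -31.9   6.5] [-0.65 -2.22 -2.5 ]
[-11.8 -32.5   6.6] [-0.65 -2.22 -2.5 ]
[-10.1 -33.1   6.6] [-0.65 -2.22 -2.5 ]
[ -8.4 -33.6   6.6] [-0.65 -2.22 -2.5 ]
[ -6.6 -34.    6.5] [-0.65 -2.22 -2.5 ]
[ -4.9 -34.3   6.4] [-0.65 -2.22 -2.5 ]
```

```bash
python3 -m pendant '[[[0,0,-0.03],[0,0,0],0.03],[[0,0,-0.05],[0,0,0],0.034],[[0,0,-0.05],[0,0,0],0.034],[[0,0,-0.025],[0,0,0],0.034]]'; python3 -m pendant '[[[-0.024,-0.0257,0.0037],[-0.65,-2.2,-2.5],0.034],[[-0.0224,-0.0268,0.0043],[-0.65,-2.2,-2.5],0.034],[[-0.021,-0.0278,0.0048],[-0.65,-2.2,-2.5],0.034],[[-0.0196,-0.0287,0.0053],[-0.65,-2.2,-2.5],0.034],[[-0.018,-0.0296,0.0057],[-0.65,-2.2,-2.5],0.034],[[-0.0166,-0.0305,0.006],[-0.65,-2.2,-2.5],0.034],[[-0.015,-0.0312,0.0063],[-0.65,-2.2,-2.5],0.034],[[-0.0134,-0.0319,0.0065],[-0.65,-2.2,-2.5],0.034],[[-0.0118,-0.0325,0.0066],[-0.65,-2.2,-2.5],0.034]]'
python3 - <<'E'
from h import *
snap('side','s12'); snap('wrist','w12')
plan(capR()+.065*N,RINC,5)
E
```

```text
clock: 24.02
position: [0.579, 0.2366, 0.295]
ee_rot: [1.161, 2.915, 0.005]
force: [0.4, -0.2, -0.6]
width: 0.372
clock: 25.15
position: [0.5738, -0.0798, 0.2584]
ee_rot: [0.498, 2.737, -0.047]
force: [-0.4, 1.0, 0.2]
width: 0.373
total rot [ -2.92  -9.29 -10.14] tool shift(mm) [ -35.4 -127.    57.2] dist 0.1437
[ -7.1 -25.4  11.4] [-0.58 -1.86 -2.03]
[ -5.8 -25.7  11.4] [-0.58 -1.86 -2.03]
[ -4.5 -26.   11.3] [-0.58 -1.86 -2.03]
[ -3.2 -26.3  11.1] [-0.58 -1.86 -2.03]
[ -1.9 -26.5  11. ] [-0.58 -1.86 -2.03]
```

View pics/s12.png

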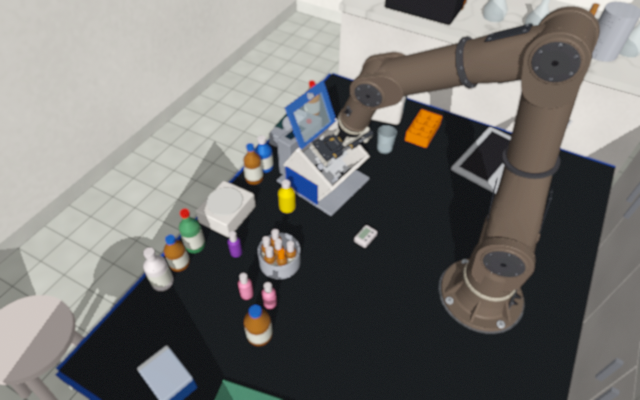

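```bash
python3 -m pendant '[[[-0.007,-0.0254,0.009],[-0.6,-1.9,-2],0.034],[[-0.006,-0.0257,0.01],[-0.6,-1.9,-2],0.034],[[-0.0045,-0.026,0.011],[-0.6,-1.9,-2],0.034],[[-0.0032,-0.0263,0.011],[-0.6,-1.9,-2],0.034],[[-0.002,-0.0265,0.011],[-0.6,-1.9,-2],0.034],[[0,0,0],[0,0,0],0.034],[[0,0,0],[0,0,0],0.034]]';  python3 - <<'E'
from h import *
snap('wrist','w13')
plan(capR()+.065*N,RINC,1);print(arm.observe()['joints'].round(3))
caps('w13')
E
```

```text
clock: 26.12
position: [0.579, -0.2138, 0.2173]
ee_rot: [0.231, 2.605, -0.056]
force: [0.5, -0.0, 0.2]
width: 0.367
total rot [0.34 0.24 0.08] tool shift(mm) [ 2.8 -6.8  3.7] dist 0.0082
[ 2.8 -6.8  3.7] [0.34 0.24 0.08]
[ 0.317  0.199 -0.01   2.089 -0.21   0.337  1.884]
cap px (314.9, 209.1) 12.1 444 ztop(mm) 68.6 mean [ 3.  -7.3 68.6] mid [ 2.7 -7.3 68.5] size [19.5 19.   3.6]
```

View pics/w13.png

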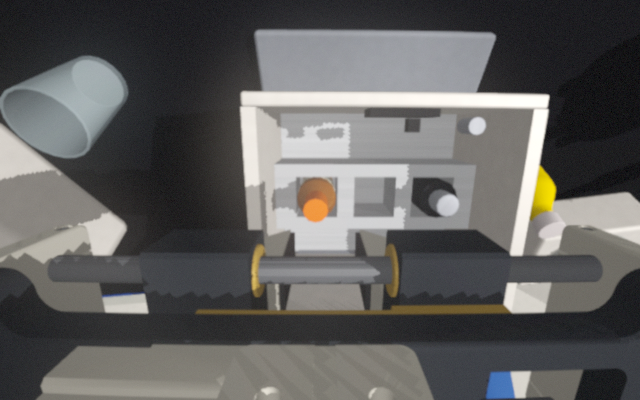

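```bash
sed -i "s#z=np.load('pics/w5.npz'); return.*#z=np.load('pics/w13.npz'); return z['p']+R.from_rotvec(z['r']).apply([.0029,-.0073,.0686])#" h.py
cat > r.py <<'E'
from h import *
o=arm.observe(); print('cap in tool',(1000*R.from_rotvec(o['ee_rot']).inv().apply(capR()-o['position'])).round(1),'j6',o['joints'][5].round(3),'rot',np.degrees((R.from_rotvec(o['ee_rot']).inv()*R.from_matrix(RINC)).as_rotvec()).round(2),(o['width']*91.8).round(1),o['force'].round(1))
E
python3 -m pendant '[[[0,-0.007,0.01],[0.3,0.2,0],0.034],[[0,0,0.015],[0,0,0],0.034],[[0,0,0.015],[0,0,0],0.034],[[0,0,0.01],[0,0,0],0.034],[[0,0,0],[0,0,0],0.034],[[0,0,0],[0,0,0],0.034]]';python3 r.py
```

```text
clock: 26.92
position: [0.6022, -0.226, 0.1739]
ee_rot: [0.233, 2.608, -0.064]
force: [-0.1, 0.4, 0.7]
width: 0.373Traceback (most recent call last):
  File "r.py", line 2, in <module>
    o=arm.observe(); print('cap in tool',(1000*R.from_rotvec(o['ee_rot']).inv().apply(capR()-o['position'])).round(1),'j6',o['joints'][5].round(3),'rot',np.degrees((R.from_rotvec(o['ee_rot']).inv()*R.from_matrix(RINC)).as_rotvec()).round(2),(o['width']*91.8).round(1),o['force'].round(1))
                                                                                                                                                                                                                                                 ^^^^^^^^^^^^^^^^^^^^^^^
AttributeError: 'float' object has no attribute 'round'
```

```bash
sed -i "s/(o\['width'\]\*91.8).round(1)/round(float(o['width'])*91.8,1)/" r.py; python3 r.py
```

```text
cap in tool [ 2.6  0.9 18.6] j6 0.247 rot [-0.02  0.03  0.04] 34.3 [-0.1  0.4  0.7]
```

```bash
python3 -m pendant '[[[0,0.0009,0.008],[0,0,0],0.034],[[0,0,0.008],[0,0,0],0.034],[[0,0,0.008],[0,0,0],0.034],[[0,0,0.008],[0,0,0],0.034],[[0,0,0],[0,0,0],0.034]]';python3 r.py
```

```text
clock: 27.55
position: [0.618, -0.2278, 0.1452]
ee_rot: [0.233, 2.61, -0.063]
force: [0.5, -0.9, 0.1]
width: 0.371
cap in tool [  2.   -0.1 -14.2] j6 0.189 rot [-0.01 -0.03  0.04] 34.0 [ 0.5 -0.9  0.1]
```

```bash
python3 -m pendant '[[[-0.0008,0,0.005],[0,0,0],0.034],[[0,0,0.005],[0,0,0],0.034],[[0,0,0.004],[0,0,0],0.034],[[0,0,0],[0,0,0],0.034]]';python3 r.py
```

```text
clock: 28.05
position: [0.6256, -0.2292, 0.134]
ee_rot: [0.233, 2.609, -0.063]
force: [0.6, -0.2, -0.1]
width: 0.37
cap in tool [  3.1  -0.1 -27.8] j6 0.167 rot [-0.02  0.01  0.04] 34.0 [ 0.6 -0.2 -0.1]
```

Aligned. I'll grip and start the lift.

```bash
python3 -m pendant '[[[0,0,0],[0,0,0],0.02],[[0,0,0],[0,0,0],0.01],[[0,0,0],[0,0,0],0.01],[[0,0,0],[0,0,0],0.01],[[0,0,0],[0,0,0],0.01]]' 45; python3 r.py; python3 -m pendant '[[[0,0,-0.01],[0,0,0],0.01],[[0,0,-0.01],[0,0,0],0.01],[[0,0,-0.01],[0,0,0],0.01],[[0,0,-0.01],[0,0,0],0.01],[[0,0,-0.01],[0,0,0],0.01],[[0,0,-0.01],[0,0,0],0.01],[[0,0,-0.02],[0,0,0],0.01],[[0,0,-0.025],[0,0,0],0.01],[[0,0,-0.025],[0,0,0],0.01],[[0,0,-0.03],[0,0,0],0.01]]'; python3 r.py
```

```text
clock: 28.68
position: [0.6257, -0.2293, 0.1345]
ee_rot: [0.233, 2.608, -0.064]
force: [-0.8, -0.2, 1.0]
width: 0.208
cap in tool [  3.4   0.1 -27.4] j6 0.168 rot [-0.03  0.05  0.04] 19.1 [-0.8 -0.2  1. ]
clock: 29.92
position: [0.5459, -0.2147, 0.2734]
ee_rot: [0.233, 2.609, -0.063]
force: [0.4, 0.5, -1.4]
width: 0.208
cap in tool [ 2.500e+00 -1.000e-01  1.335e+02] j6 0.481 rot [-0.01 -0.03  0.05] 19.1 [ 0.4  0.5 -1.4]
```

Run:
```python
from h import *
o=np.array([np.cos(np.radians(-103.5)),np.sin(np.radians(-103.5))])
plan([*(G1+.0032*o),.29],Rdown(76.5),14)
```

```text
total rot [24.32 23.02 90.95] tool shift(mm) [  4.3 384.  -21.9] dist 0.3847
[ 0.3 27.4 -1.6] [1.74 1.64 6.5 ]
[ 3.5 27.2 -2.3] [1.74 1.64 6.5 ]
[ 6.6 26.5 -3. ] [1.74 1.64 6.5 ]
[ 9.6 25.5 -3.6] [1.74 1.64 6.5 ]
[12.6 24.1 -4. ] [1.74 1.64 6.5 ]
[15.3 22.4 -4.3] [1.74 1.64 6.5 ]
[17.9 20.4 -4.5] [1.74 1.64 6.5 ]
[20.2 18.1 -4.5] [1.74 1.64 6.5 ]
[22.2 15.5 -4.4] [1.74 1.64 6.5 ]
[24.  12.8 -4.2] [1.74 1.64 6.5 ]
[25.4  9.9 -3.8] [1.74 1.64 6.5 ]
[26.4  6.8 -3.3] [1.74 1.64 6.5 ]
[27.1  3.7 -2.7] [1.74 1.64 6.5 ]
[27.4  0.5 -2. ] [1.74 1.64 6.5 ]
```

```bash
python3 -m pendant '[[[0.0003,0.0274,-0.004],[1.7,1.6,6.5],0.01],[[0.0035,0.0272,-0.004],[1.7,1.6,6.5],0.01],[[0.0066,0.0265,-0.004],[1.7,1.6,6.5],0.01],[[0.0096,0.0255,-0.004],[1.7,1.6,6.5],0.01],[[0.0126,0.024,-0.004],[1.7,1.6,6.5],0.01],[[0.0153,0.0224,-0.0043],[1.7,1.6,6.5],0.01],[[0.018,0.0204,-0.0045],[1.7,1.6,6.5],0.01],[[0.02,0.018,-0.0045],[1.7,1.6,6.5],0.01],[[0.022,0.0155,-0.0044],[1.7,1.6,6.5],0.01]]'
python3 - <<'E'
from h import *
o=np.array([np.cos(np.radians(-103.5)),np.sin(np.radians(-103.5))])
plan([*(G1+.0032*o),.27],Rdown(76.5),5)
E
```

```text
clock: 31.05
position: [0.5696, 0.0241, 0.2859]
ee_rot: [1.654, 2.407, -0.02]
force: [0.6, 0.3, -1.3]
width: 0.209
total rot [ 9.59  8.58 34.39] tool shift(mm) [123.2  77.8   1.5] dist 0.1458
[24.6 15.6  0.3] [1.92 1.72 6.88]
[26.3 12.5  0.6] [1.92 1.72 6.88]
[27.6  9.3  1. ] [1.92 1.72 6.88]
[28.5  6.   1.6] [1.92 1.72 6.88]
[28.9  2.6  2.3] [1.92 1.72 6.88]
```

```bash
python3 -m pendant '[[[0.0246,0.0156,0],[1.9,1.7,6.9],0.01],[[0.026,0.0125,0.0006],[1.9,1.7,6.9],0.01],[[0.027,0.0093,0.001],[1.9,1.7,6.9],0.01],[[0.028,0.006,0.0016],[1.9,1.7,6.9],0.01],[[0.028,0.0026,0.0023],[1.9,1.7,6.9],0.01],[[0,0,0],[0,0,0],0.01],[[0,0,0],[0,0,0],0.01]]'
cat > q1.py <<'E'
from h import *
import sys
o=np.array([np.cos(np.radians(-103.5)),np.sin(np.radians(-103.5))])
plan([*(G1+.0032*o),float(sys.argv[1])],Rdown(76.5),1)
E
python3 q1.py .2; python3 -c "
from h import *
for c in ('wrist','side','top'): snap(c,c[0]+'14')
a=cv2.imread('pics/s14.png');cv2.imwrite('pics/s14z.png',cv2.resize(a[180:290,220:340],None,fx=5,fy=5,interpolation=cv2.INTER_CUBIC))"
```

```text
clock: 31.92
position: [0.5993, 0.1618, 0.2702]
ee_rot: [2.461, 1.946, 0.0]
force: [0.2, 0.0, -1.4]
width: 0.206
total rot [0.2  0.14 0.16] tool shift(mm) [ 4.2 -1.  70.2] dist 0.0703
[ 4.2 -1.  70.2] [0.2  0.14 0.16]
```

View pics/s14z.png

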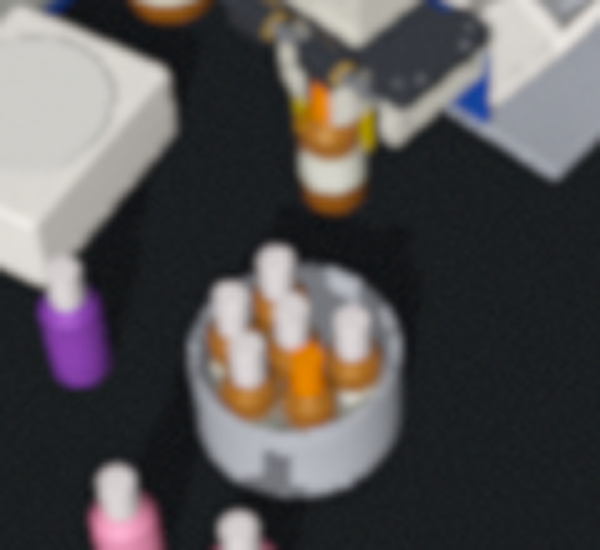

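View pics/w14.png

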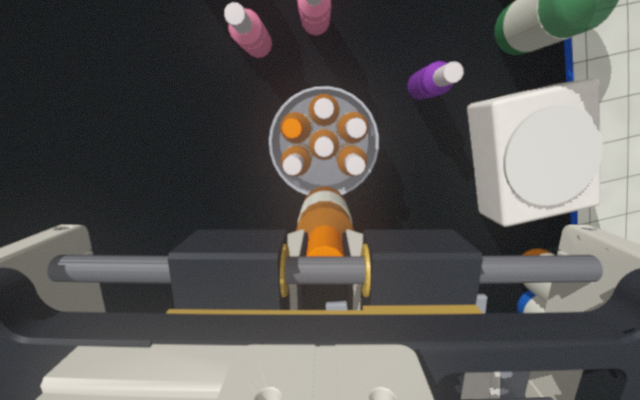

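The wrist view shows the placed orange vial at (291,127) upright in its gap and the other gap at the near side of the canister. I'll refit the cluster from this pose.

Run:
```python
from h import *
from scipy.optimize import least_squares
z=np.load('pics/w14.npz'); im=z['im'];d=z['d'];s={'position':z['p'],'ee_rot':z['r']}
m=np.zeros(d.shape,np.uint8);cv2.circle(m,(323,141),55,1,-1)
v,u=np.nonzero(m); P=unproj('wrist',s,u,v,d[v,u]); H=np.zeros(d.shape);H[v,u]=P[:,2]
T=((H>.107)&(H<.125)).astype(np.uint8);T[182:]=0
n,l,st,ce=cv2.connectedComponentsWithStats(T);C=[]
Tm=cam2world('wrist',s)
for i in range(1,n):
    if st[i,4]<100: continue
    vv,uu=np.nonzero(l==i); zt=np.median(H[vv,uu])
    (cu,cv_),r=cv2.minEnclosingCircle(np.c_[uu,vv].astype(np.float32)); dr=Tm[:3,:3]@ray('wrist',cu,cv_); pp=Tm[:3,3]+dr*(.115-Tm[2,3])/dr[2]
    print(ce[i].round(1),st[i,4],zt.round(4),pp.round(4)); C.append(pp[:2])
C=np.array(C)
f0=lambda x:[x[:2]]+[x[:2]+.0385*np.array([np.cos(x[2]+k*np.pi/3),np.sin(x[2]+k*np.pi/3)]) for k in range(6)]
f=lambda x:np.concatenate([c-min(f0(x),key=lambda p:np.linalg.norm(p-c)) for c in C])
r=least_squares(f,[.609,.206,np.radians(16.5)],x_scale=[.01,.01,.1]);x=r.x
print(x[:2].round(4),np.degrees(x[2]),(1000*r.fun).round(1)); print(np.array(f0(x)).round(4))
```

```text
[323.4 108.1] 318 0.1153 [0.6185 0.2442 0.115 ]
[291.5 128.1] 309 0.1152 [0.5825 0.2327 0.115 ]
[355.8 127.8] 305 0.1152 [0.6463 0.2177 0.115 ]
[323.2 147. ] 287 0.1153 [0.6095 0.2067 0.115 ]
[292.1 165.3] 287 0.1153 [0.5734 0.1957 0.115 ]
[354.8 165.3] 286 0.1151 [0.6369 0.1804 0.115 ]
[0.6097 0.2067] 16.50632487715355 [-0.1  0.1  0.7 -0.4 -0.3  0.1 -0.2  0.   0.6 -0.  -0.7  0.3]
[[0.6097 0.2067]
 [0.6466 0.2176]
 [0.6187 0.2441]
 [0.5818 0.2332]
 [0.5728 0.1957]
 [0.6007 0.1692]
 [0.6376 0.1802]]
```

```bash
python3 -m pendant '[[[0.0042,-0.001,0.005],[0.2,0.1,0.2],0.01],[[0,0,0.012],[0,0,0],0.01],[[0,0,0.015],[0,0,0],0.01],[[0,0,0.015],[0,0,0],0.01],[[0,0,0.015],[0,0,0],0.01],[[0,0,0.01],[0,0,0],0.01],[[0,0,0],[0,0,0],0.01],[[0,0,0],[0,0,0],0.01]]'; python3 q1.py .165
```

```text
clock: 33.08
position: [0.5999, 0.1671, 0.1986]
ee_rot: [-2.469, -1.943, -0.001]
force: [0.5, 0.4, -1.1]
width: 0.206
total rot [ 0.01 -0.05 -0.1 ] tool shift(mm) [-1.3 -0.1 33.6] dist 0.0336
[-1.3 -0.1 33.6] [ 0.01 -0.05 -0.1 ]
```

```bash
python3 -m pendant '[[[-0.0013,0,0.004],[0,0,0],0.01],[[0,0,0.006],[0,0,0],0.01],[[0,0,0.006],[0,0,0],0.01],[[0,0,0.004],[0,0,0],0.01],[[0,0,0],[0,0,0],0.01]]'; python3 q1.py .165; python3 -c "
from h import *
for c in ('wrist','side'): snap(c,c[0]+'15')
a=cv2.imread('pics/s15.png');cv2.imwrite('pics/s15z.png',cv2.resize(a[190:290,230:330],None,fx=6,fy=6,interpolation=cv2.INTER_CUBIC))"
```

```text
clock: 33.7
position: [0.599, 0.1657, 0.1777]
ee_rot: [-2.468, -1.942, 0.001]
force: [0.2, -0.0, -0.6]
width: 0.209
total rot [-0.06  0.   -0.09] tool shift(mm) [ 0.3  0.5 12.7] dist 0.0127
[ 0.3  0.5 12.7] [-0.06  0.   -0.09]
```

View pics/w15.png

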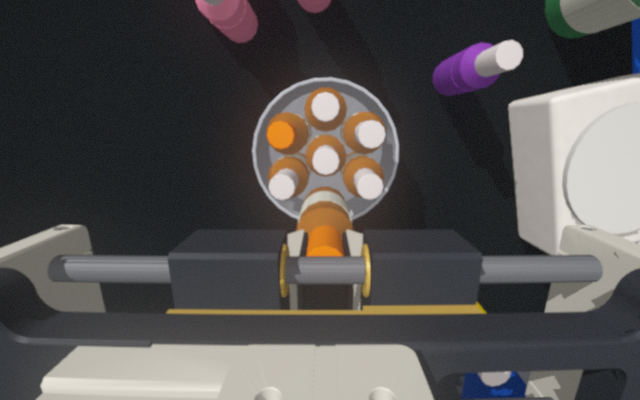

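View pics/s15z.png

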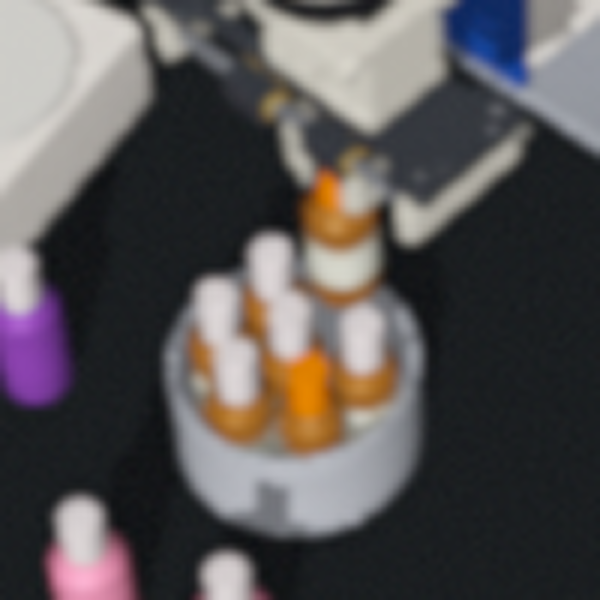

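```bash
python3 -m pendant '[[[0.0002,0.0004,0.006],[0,0,0],0.01],[[0,0,0.006],[0,0,0],0.01],[[0,0,0.006],[0,0,0],0.01],[[0,0,0.006],[0,0,0],0.01],[[0,0,0],[0,0,0],0.01]]'; python3 q1.py .0875; python3 -m pendant '[[[0,0,0.006],[0,0,0],0.01],[[0,0,0.006],[0,0,0],0.01],[[0,0,0.006],[0,0,0],0.01],[[0,0,0.006],[0,0,0],0.01],[[0,0,0],[0,0,0],0.01]]';python3 q1.py .0875
```

```text
clock: 34.42
position: [0.5993, 0.1658, 0.1535]
ee_rot: [-2.468, -1.942, 0.002]
force: [-0.8, 0.2, -0.4]
width: 0.209
total rot [-0.08  0.01 -0.09] tool shift(mm) [ 0.2  0.3 66. ] dist 0.066
[ 0.2  0.3 66. ] [-0.08  0.01 -0.09]
clock: 35.05
position: [0.5993, 0.1658, 0.1295]
ee_rot: [-2.468, -1.942, 0.002]
force: [0.5, -0.5, -1.2]
width: 0.207
total rot [-0.08  0.01 -0.09] tool shift(mm) [ 0.2  0.3 42. ] dist 0.042
[ 0.2  0.3 42. ] [-0.08  0.01 -0.09]
```

```bash
python3 -m pendant '[[[0,0,0.006],[0,0,0],0.01],[[0,0,0.006],[0,0,0],0.01],[[0,0,0.006],[0,0,0],0.01],[[0,0,0.006],[0,0,0],0.01],[[0,0,0],[0,0,0],0.01]]'; python3 -m pendant '[[[0,0,0.005],[0,0,0],0.01],[[0,0,0.005],[0,0,0],0.01],[[0,0,0.003],[0,0,0],0.01],[[0,0,0],[0,0,0],0.01],[[0,0,0],[0,0,0],0.01]]';python3 q1.py .0875
```

```text
clock: 35.67
position: [0.5993, 0.1658, 0.1055]
ee_rot: [-2.468, -1.942, 0.001]
force: [0.5, 0.1, -1.9]
width: 0.206
clock: 36.3
position: [0.5997, 0.166, 0.0933]
ee_rot: [-2.468, -1.943, -0.001]
force: [-0.1, 1.0, -1.8]
width: 0.211
total rot [-0.01 -0.03 -0.09] tool shift(mm) [-0.1 -0.2  5.8] dist 0.0058
[-0.1 -0.2  5.8] [-0.01 -0.03 -0.09]
```

```bash
for i in 1 2 3 4; do python3 -m pendant '[[[0,0,0.0013],[0,0,0],0.01],[[0,0,0],[0,0,0],0.01]]' | grep -E 'pos|force';done
```

```text
position: [0.5996, 0.1659, 0.0918]
force: [-0.4, -0.4, -1.2]
position: [0.5996, 0.1659, 0.0905]
force: [0.2, 0.3, -2.4]
position: [0.5996, 0.1659, 0.0891]
force: [0.3, 0.1, -1.4]
position: [0.5996, 0.1659, 0.0878]
force: [0.2, -0.7, -1.5]
```

```bash
for i in 1 2; do python3 -m pendant '[[[0,0,0.0008],[0,0,0],0.01],[[0,0,0],[0,0,0],0.01]]' | grep -E 'pos|force';done
```

```text
position: [0.5998, 0.166, 0.0876]
force: [-1.5, -0.4, 3.8]
position: [0.6001, 0.1661, 0.0875]
force: [-3.1, 0.1, 10.7]
```

On the floor. I'll release gently and retreat straight up.

```bash
python3 -m pendant '[[[0,0,-0.0006],[0,0,0],0.01],[[0,0,0],[0,0,0],0.024],[[0,0,0],[0,0,0],0.028],[[0,0,0],[0,0,0],0.029],[[0,0,0],[0,0,0],0.029]]'; python3 -m pendant '[[[0,0,-0.005],[0,0,0],0.029],[[0,0,-0.01],[0,0,0],0.029],[[0,0,-0.015],[0,0,0],0.029],[[0,0,-0.02],[0,0,0],0.029],[[0,0,-0.03],[0,0,0],0.029],[[0,0,-0.04],[0,0,0],0.029],[[-0.02,0,-0.03],[0,0,0],0.03],[[-0.03,0,0],[0,0,0],0.03],[[-0.03,0,0],[0,0,0],0.03]]';python3 -c "
from h import *
for c in ('wrist','side','top'): snap(c,c[0]+'16')
a=cv2.imread('pics/s16.png');cv2.imwrite('pics/s16z.png',cv2.resize(a[70:290,220:400],None,fx=3,fy=2.7,interpolation=cv2.INTER_CUBIC))"
```

```text
clock: 38.42
position: [0.5996, 0.1659, 0.0868]
ee_rot: [-2.468, -1.943, 0.0]
force: [0.3, 0.8, -0.2]
width: 0.314
clock: 39.55
position: [0.581, 0.0874, 0.2387]
ee_rot: [2.468, 1.943, 0.003]
force: [-0.1, -0.0, -0.3]
width: 0.327
```

View pics/w16.png

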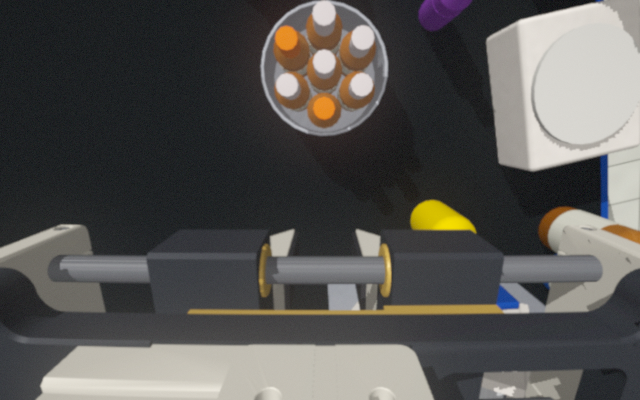

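View pics/s16z.png

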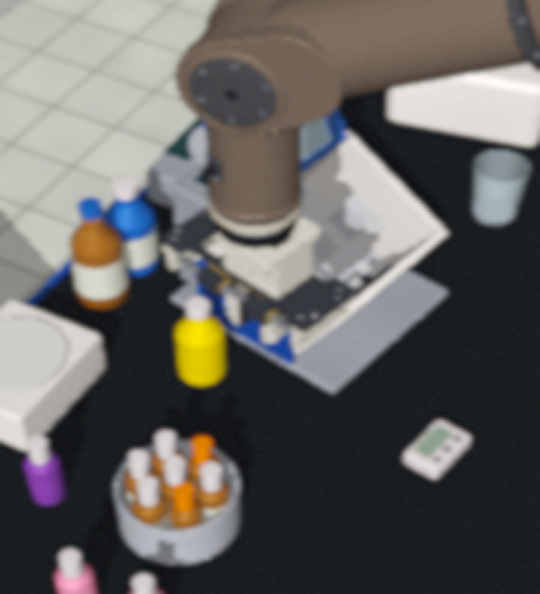

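View pics/t16.png

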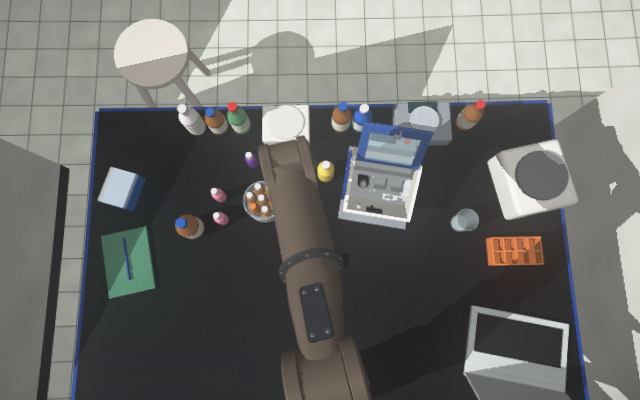

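All seven places in the canister are filled, with orange caps at (287,42) and (323,110) in the wrist view. The dummy is still in its socket and the hatch is open. I'll check the numbers before handing in.

Run:
```python
from h import *
z=np.load('pics/w16.npz');d=z['d'];s={'position':z['p'],'ee_rot':z['r']}
for u,v in [(287,40),(323,108),(324,64),(324,13),(361,40),(289,85),(361,85)]:
    w=d[v-3:v+4,u-3:u+4]; print((u,v),unproj('wrist',s,float(u),float(v),np.median(w)).round(4))
z=np.load('pics/t16.npz');im=z['im'];d=z['d'];hsv=cv2.cvtColor(im,cv2.COLOR_RGB2HSV)
M=np.zeros(d.shape,bool);M[118:170,352:435]=((hsv[...,0]>100)&(hsv[...,0]<125)&(hsv[...,1]>110))[118:170,352:435]
v,u=np.nonzero(M);P=unproj('top',None,u,v,d[v,u]);P=P[P[:,2]>.2]; m=np.median(P,0);P=P[np.linalg.norm(P-m,axis=1)<.15]
n=np.linalg.svd(P-P.mean(0))[2][2];print(len(P),n,'lean past upright deg',np.degrees(np.arcsin(abs(n[2]))),P[:,2].max())
o=arm.observe();print(o['clock'],o['force'].round(2),abs(o['dq']).max())
```

```text
(287, 40) [0.5829 0.231  0.1149]
(323, 108) [0.5997 0.1688 0.1153]
(324, 64) [0.6093 0.2045 0.1153]
(324, 13) [0.6188 0.2439 0.1154]
(361, 40) [0.6449 0.216  0.1151]
(289, 85) [0.575  0.195  0.1151]
(361, 85) [0.6372 0.18   0.1152]
622 [ 0.89761722 -0.16706439 -0.40788823] lean past upright deg 24.072245779073135 0.36627414675108083
39.7 [0.29 1.13 0.04] 0.03661572670135929
```

```bash
python3 -m pendant '[[[0,0,0],[0,0,0],0.03],[[0,0,0],[0,0,0],0.03]]'; python3 -c "
from cell import arm
print(arm.sign_off())"
```

```text
clock: 39.95
position: [0.581, 0.0894, 0.2371]
ee_rot: [-2.466, -1.944, -0.001]
force: [0.6, -0.2, 1.1]
width: 0.325
the job is handed in; nothing more can be done
None
```

The job is done and handed in at 40.0 s of the 72 s allowed; no verdict was reported.

- **Hatch:** I pressed the yellow spot with the closed fingertips until the force reached about 10.5 N, then backed off at once. The hatch swung open by itself and I did not touch it again. My last measurement has it leaning about 24° past upright, against the stated 25°.
- **Vials:** I drew both orange-capped vials out along the socket axis and lowered each into a canister gap until the floor pushed back, by about 6 N for the first and 12 N for the second. I then released and lifted straight up. In the last wrist picture all seven cap tops are at 115 mm, so every vial is upright and on the floor. The caps are in their places to within about 2 mm.
- **Everything else:** In the last pictures the black reference block is still in its socket and the bystanders look unmoved. The gripper was clear of everything, with the wrist force near zero.

No final check failed. Two things were off along the way:

- **Camera agreement:** The three cameras differed by up to 2–3 mm on the canister position. I went by the wrist camera, whose two fits agreed within 0.2 mm.
- **Drift on quick moves:** The tool drifted up to 5 mm on the quicker moves, so I corrected it and slowed down before each descent.

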